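# Tighten the pole mount's compression nut

### The job

On the pole mount, turn the hexagon compression nut clockwise with the fingers until it is just finger-tight (it bites and the tabbed collar under it just begins to turn with it) and let go; then use the open-ended wrench to tighten it one flat (60 degrees) more, without forcing the wrench. Lay the wrench flat back on its rubber mat, and do not disturb the disc cases, the cassette or the can.

Things in the scene. Friction and masses are not known exactly. Their poses are not given: they have to be found in the camera images.
- mount: Dark steel pole mount screwed to the bench (it does not move): round flange 120 mm across and 8 mm thick, a 28 mm column up to 48 mm above the bench, then the nut, and an 18 mm aluminium tube that comes up through the nut and ends 80 mm above the bench. Origin: centre of the flange's underside on the bench, z up along the pole.
- nut: Hexagon steel compression nut round the tube, started on its thread: 30 mm across flats, 34.6 mm across corners, 18 mm tall, from 50 to 68 mm above the bench. Origin: on the pole axis at its underside; z up, x axis at a corner, y axis at the middle of a flat. It turns about the vertical pole axis only, clockwise seen from above to tighten, and stays where it is left, at the same height.
- nut_top (a point): Centre of the nut's top face, 68 mm above the bench. How the nut feels: it runs freely (0.08 N m) for 20 to 90 degrees, a hidden amount; then it is finger-tight, and the resistance steps up at once to about 0.55 N m and rises by 0.25 N m per radian of further turn. With the wrench that takes 5 to 8 N across the handle.
- collar (a joint): Turn (rad, clockwise from above positive) of the thin tabbed steel collar under the nut: 34 mm across, at 48 to 50 mm height, one small tab reaching 26 mm from the axis. 0 at the start. It lies still while the nut runs freely; once the nut bites (finger-tight) it is dragged round with the nut, angle for angle. It does not turn back when let go.
- mat: Black rubber mat fixed on the bench, 250 mm (x) by 150 mm (y), 6 mm thick, beside the mount on the left or the right. Origin: centre of its underside.
- wrench: Flat open-ended wrench lying on the mat, 195 mm long, about 160 g. Its x axis runs along the handle towards the open jaw, z up. Origin: underside of the handle at the place to grip. Black handle 16 mm wide and 14 mm tall, from x = -55 to +45 mm; steel head 8 mm thick (underside level with the handle's), about 54 mm wide.
- jaw (a point): Centre of the wrench's open jaw, where the nut's centre sits: 115 mm ahead of the wrench's origin along x, 4 mm above its underside. The jaw is 31.6 mm wide (some 5 degrees of play on the nut), opens towards +x with a flared mouth; its throat lies 18.5 mm behind the jaw centre, its prongs end 25 mm ahead. To enter, two flats of the nut must be parallel to the wrench's x axis.
- cases: Stack of three flat disc cases, 124 by 140 by 32 mm, on the bench on the other side of the mount. Origin: centre of underside. Leave alone.
- tape: Cassette in its flat grey case, 65 by 110 by 17 mm, beyond the mount. Origin: centre of underside. Leave alone.
- can: Drinks can, 66 mm across, 115 mm tall. Origin: centre of underside. Leave alone.
There are look-alikes about, which are no part of the job. What is meant by the wrench is not purple or yellow, and is the smaller of those in its own colour.

How it is judged (in metres and radians):
On the way, in this order (a step that is already met when the one before it is completed fails the run):
1. the fingers have run the nut up to finger-tight (the collar has been dragged by 1.5 to 12 degrees, fingers on the nut) (value of joint collar between 0.0262 and 0.2094 rad and contact force between the fingers and nut above 0.5 N), for 0.1 s.
2. the wrench, bearing on the nut, has turned it further: collar 53 to 78 degrees from its start (value of joint collar between 0.925 and 1.3614 rad and contact force between wrench and nut above 0.5 N), for 0.05 s.
At the end, for the whole second after the job is handed in: The nut has been tightened about one flat past finger-tight: the collar stands 53 to 78 degrees from its start, and the wrench lies flat, released and at rest on the mat (its handle's grip point within the mat's outline) (value of joint collar between 0.925 and 1.3614 rad and x of wrench in the frame of mat between -0.125 and 0.125 m and y of wrench in the frame of mat between -0.075 and 0.075 m and z of wrench in the frame of mat below 0.012 m and angle between wrench's own z axis and vertical below 0.12 rad and linear speed of wrench below 0.02 m/s); the robot touches nothing.
It fails at once if the fingers drag the collar more than 12 degrees (value of joint collar above 0.2094 rad and contact force between the fingers and nut above 1 N).
It fails at once if the nut is over-tightened, collar more than 86 degrees from its start (value of joint collar above 1.501 rad).
It fails at once if the wrench is forced on the nut (more than 120 N between them) (contact force between wrench and nut above 120 N).
It fails at once if the disc cases, the cassette or the can are moved by more than 20 mm (distance of any of cases, tape, can from where it was at the start of the episode above 0.02 m).
It also fails if it takes over 72 s, if anything falls off the work surface, if the arm or the gripper's body presses on something with over 40 N, if the wrist force passes 120 N, or if a joint passes its speed limit or range.

### The arm

A 7-joint arm with a two-finger parallel gripper is mounted at the origin on the work surface. World frame = base frame: x ahead of the robot, y to its left, z up, the work surface at z = 0. Lengths are in mm, angles in rad, forces in N, time in s.
With the tool pointing down it reaches from about 425 to 825 mm from the base axis. Payload 3.6 kg.
Tool frame: the origin (TCP) lies on the centre line of the jaws, within the pads' length; the fingertips stand 25 mm ahead of it and the grasp point (between the pads) lies 6 mm ahead of it (robot.tip_reach is the distance from the TCP to the fingertips, in mm); z points along the fingers, y is the direction in which the jaws open and shut (so a half turn about z gives the same grasp; the last joint's range is limited). The gripper opens to 85 mm and grips with 20 to 120 N. Pads are 22 mm wide; open, the fingers measure 114 mm over their backs; the gripper's body (76 mm by 85 mm) begins 54 mm behind the grasp point. The pads swing forward as they close: fully open they stand 13 mm farther back than shut.
Start: joints at [-1.333, 0.615, -0.013, 1.423, 0.008, 1.103, -0.04], TCP at [169.457, 627.494, 256.297] pointing down, gripper open.
Joint ranges: [-3.12, 3.12], [-0.3, 2.06], [-1.34, 1.32], [0.26, 2.42], [-1.36, 4.5], [0.01, 1.98], [-2.84, 2.84]. Speed limits (rad/s): [2.79, 2.79, 3.14, 3.14, 3.14, 3.14, 3.14].

### API

Orientations are given as a unit quaternion [x, y, z, w].
In Python, from rig import robot gives the robot as it stands. The module is installed in compiled form; this text tells all that it offers.
- The arm moves only by the tool arm_command, never from a script. Its argument "increments" is a list of rows, each an object of numbers: "grip": the finger opening in m, from 0 to 0.0854; "dx", "dy", "dz": the shift along the tool's x, y, z in m; "ax", "ay", "az": the turn, a rotation vector about the tool's x, y, z in degrees. A call has exactly 10 rows; each row is the pose to reach, as a shift and turn from the pose commanded when the call began, along the tool's axes at that moment; what a row does not reach only later rows make up. A row lasts 1/8 s, in which the tool goes at most 62.5 mm and 10.7 degrees, less where a joint would pass 70% of its speed; a pose out of reach is approached as far as the arm can. A call with a gripper value outside its range is refused whole. The fingers move at their own pace and stop on an object; "grip_force" is the grip in N (left out, the last holds). Time passes only in rows, so rows that repeat a pose let the fingers close, or fill a call up. It gives the time, the measured TCP pose, the force and the opening at its end, in the units of the state.
- robot.get_state(): the state, without advancing time (a new reading comes with each control period).
- robot.read_camera(name): name is "side" or "top" or "wrist"; returns the picture (420x560x3 uint8, red, green, blue); there is no depth.
- robot.calibration(name): a dict with "intrinsics" (3x3 intrinsics, pixels), "world_from_camera" (4x4, takes a point from camera to world coordinates); the wrist camera has in their place "mount" (4x4, takes a point from camera to tool coordinates, whose origin is the TCP and whose axes are the flange's). Camera axes: x right, y up, looking along -z (the intrinsics and any distortion apply to the point x, -y, -z); pixel columns grow to the right and rows downward; lengths in mm; the calibration is good to about 2 mm. A picture is of the moment at which its call begins: read the wrist's pose just before it. calibration takes no time and is no camera call.
- robot.job_done(): hands the job in, once; it reports no verdict.
Trained networks look in the newest picture that a camera, given by its name, has taken for a name from the list of things; names that differ only in an ending like _2 or _b are one class to them, and where a whole thing is asked for, a point or a joint stands for the part that bears it (a point fixed in the world has none). Each returns a list of dicts, best first, with "score" (0 to 1); they miss things now and then, are a little off and sometimes report something else, mostly with a low value. They report only what shows in the picture. A call takes as long as a camera call. They do not tell look-alikes from the thing itself.
- robot.search_frame(target, camera): "centre" ([x, y, z] in mm, in world coordinates, good to about 4 mm: the middle of the surface that is visible of it).
- robot.cut_out(target, camera): "pixels" (420x560 bool, what is visible of it).
- robot.place_of(target, camera): "centre" ([x, y, z] in mm, in world coordinates, good to about 4 mm: a listed point, or the origin of a listed thing).
The state is a dict: "clock": time; "joints": joint angles; "qvel": joint speeds; "joint_efforts": joint torques, N m; "eef_pos": TCP position; "eef_rot": TCP orientation; "wrist_force": force on the tool from outside, world axes, zero at the start; "wrist_torque": the same for the moment, N m; "gripper_width": finger opening in mm.
Only numpy, scipy, OpenCV 4.12 (cv2) and the standard library are available. Lean on these libraries where they do the work, as an engineer would, in place of code of your own. Each camera call takes 0.05 s, during which the arm holds its last target. There are 200 camera calls.

## Working session

There is one attempt and no reset: what is moved stays moved. The work goes in short steps, Python scripts to look and compute and a tool call to move; the robot and the scene stay as the last step left them, time stands still between calls to the robot, and variables do not carry over. Pictures are saved under pics/ and viewed, about 8 in all and at most 12, crops included, and the job is handed in when it is done.

Besides the shell and the picture viewer there is one more tool, called after "Request:" as name(argument=value, ...), one argument or row to a line, values as JSON. arm_command: Moves the arm, as the interface text tells. Its arguments: {"type":"object","properties":{"increments":{"type":"array"},"grip_force":{"type":"number"}},"required":["increments"]}

```bash
mkdir -p pics; python3 - <<'E'
from rig import robot
import cv2,numpy as np
s=robot.get_state();print(s)
for c in ["top","side"]:
    im=robot.read_camera(c);cv2.imwrite(f"pics/{c}0.png",im[:,:,::-1])
    k=robot.calibration(c);print(c,np.round(k["intrinsics"],1).tolist(),np.round(k["world_from_camera"],3).tolist(),k.keys())
print(robot.calibration("wrist"))
for t in ["nut_top","mount","wrench","jaw","mat","cases","can","tape"]:
    for c in ["top","side"]:
        print(t,c,[(round(d["score"],2),np.round(d["centre"]).tolist()) for d in robot.place_of(t,c)][:4])
E
```

```text
{'clock': 0.0, 'joints': array([-1.33348806,  0.61592425, -0.0126274 ,  1.42492799,  0.00808753,
        1.10340669, -0.04041346]), 'qvel': array([-0.00155243,  0.00066966, -0.00100367, -0.00074729, -0.00117934,
       -0.00147193, -0.00043769]), 'joint_efforts': array([-1.28571955e-04, -4.69207442e+01,  2.58858399e-01, -1.71032041e+01,
        9.89641179e-03,  9.41611826e-03, -2.60188948e-06]), 'eef_pos': array([169.2888387 , 626.82696643, 255.12513351]), 'eef_rot': array([ 1.31493774e-01,  9.91316133e-01, -1.29826807e-03, -1.61418583e-04]), 'wrist_force': array([ 0.65060344,  0.32701462, -0.11395634]), 'wrist_torque': array([0.03205028, 0.00103257, 0.00944454]), 'gripper_width': 85.34644757769838}
top [[514.5, 0.0, 279.4], [0.0, 514.5, 206.3], [0.0, 0.0, 1.0]] [[-0.008, 0.991, -0.131, 224.316], [-1.0, -0.011, -0.021, 134.887], [-0.022, 0.131, 0.991, 1767.218], [0.0, 0.0, 0.0, 1.0]] dict_keys(['intrinsics', 'world_from_camera'])
side [[497.9, 0.0, 281.8], [0.0, 497.9, 213.2], [0.0, 0.0, 1.0]] [[-0.411, 0.687, -0.599, -493.652], [-0.912, -0.305, 0.275, 582.168], [0.006, 0.659, 0.752,
[... 846 characters left out ...]
190.0, -312.0, -1.0])]
wrench side [(0.88, [188.0, -313.0, 1.0]), (0.74, [279.0, 345.0, -3.0]), (0.56, [462.0, 295.0, 5.0])]
jaw top [(0.88, [572.0, 310.0, 8.0]), (0.87, [299.0, -195.0, 6.0]), (0.75, [181.0, 286.0, 6.0]), (0.72, [713.0, 504.0, 6.0])]
jaw side [(0.8, [578.0, 311.0, 12.0]), (0.76, [298.0, -196.0, 7.0]), (0.71, [179.0, 285.0, 7.0])]
mat top [(0.68, [516.0, 281.0, -0.0])]
mat side [(0.95, [511.0, 281.0, -2.0])]
cases top [(0.56, [507.0, -260.0, -4.0])]
cases side [(0.58, [502.0, -262.0, -2.0]), (0.41, [509.0, 280.0, 0.0])]
can top [(0.93, [723.0, -266.0, 2.0])]
can side [(0.81, [720.0, -256.0, 4.0]), (0.3, [504.0, -260.0, 0.0])]
tape top [(0.96, [728.0, 33.0, 4.0])]
tape side []
```

View top.

View pics/top0.png

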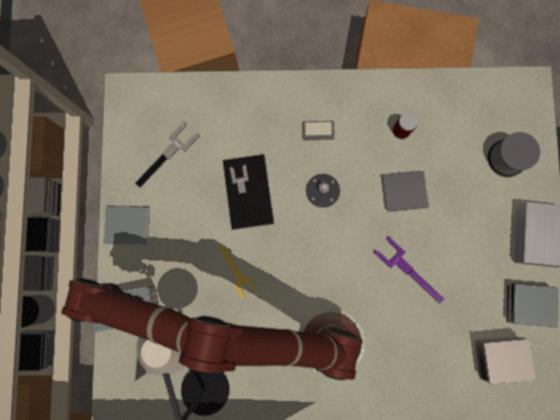

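```bash
cat > h.py <<'E'
from rig import robot
import numpy as np,cv2
from scipy.spatial.transform import Rotation as R
def cam(c):
    k=robot.calibration(c);K=k["intrinsics"]
    if c!="wrist": return K,k["world_from_camera"]
    s=robot.get_state();T=np.eye(4);T[:3,:3]=R.from_quat(s["eef_rot"]).as_matrix();T[:3,3]=s["eef_pos"]
    return K,T@k["mount"]
def proj(P,K,T):
    p=(np.asarray(P,float)-T[:3,3])@T[:3,:3];p=p*[1,-1,-1]
    q=p@K.T;return q[...,:2]/q[...,2:]
def ray(uv,z,K,T):
    uv=np.atleast_2d(uv);d=np.c_[(uv-K[:2,2])/[K[0,0],K[1,1]],np.ones(len(uv))]*[1,-1,-1]
    d=d@T[:3,:3].T;return T[:3,3]+d*((z-T[2,3])/d[:,2])[:,None]
def tooldelta(W,s=None):  # world target -> shift along current tool axes
    s=s or robot.get_state();return R.from_quat(s["eef_rot"]).inv().apply(np.asarray(W)-s["eef_pos"])
E
python3 - <<'E'
from h import *
im=cv2.imread("pics/top0.png")
K,T=cam("top")
for n,P in dict(w1=[462,287,7],w2=[276,346,5],w3=[596,616,2],w4=[190,-312,0],nut=[512,17,64]).items(): print(n,proj(P,K,T).round())
K,T=cam("side");im=cv2.imread("pics/side0.png")
for n,P in dict(w1=[462,287,7],nut=[512,17,64]).items(): print(n,proj(P,K,T).round())
u,v=proj([512,150,30],K,T).astype(int)
c=im[max(0,v-90):v+90,max(0,u-120):u+120];cv2.imwrite("pics/c1.png",cv2.resize(c,None,fx=3.3,fy=3.3,interpolation=cv2.INTER_CUBIC))
E
```

```text
w1 [246. 205.]
w2 [229. 260.]
w3 [153. 169.]
w4 [423. 284.]
nut [325. 187.]
w1 [241. 240.]
nut [310. 193.]
```

Black/steel open-ended wrenches: the small one on the mat at (240,180) and a larger one on the bench at (165,160). The others are yellow at (236,270) and purple at (405,270). I choose the one on the mat. The mount is at (323,190), the cassette at (318,130), the cases at (405,190) and the can at (405,125).

Request:
arm_command(
  increments=[
    {"dx": -0.02, "dy": -0.02, "dz": 0.002},
    {"dx": -0.06, "dy": -0.06, "dz": 0.006},
    {"dx": -0.104, "dy": -0.106, "dz": 0.011},
    {"dx": -0.148, "dy": -0.15, "dz": 0.016},
    {"dx": -0.192, "dy": -0.194, "dz": 0.021},
    {"dx": -0.236, "dy": -0.238, "dz": 0.026},
    {"dx": -0.28, "dy": -0.282, "dz": 0.031},
    {"dx": -0.324, "dy": -0.326, "dz": 0.036},
    {"dx": -0.368, "dy": -0.37, "dz": 0.041},
    {"dx": -0.405, "dy": -0.41, "dz": 0.045},
  ],
)

```text
invalid input at $.increments[0]: expected keys grip, dx, dy, dz, ax, ay, az
```

```bash
python3 - <<'E'
from h import *
s=robot.get_state();print(s["clock"],s["eef_pos"],s["eef_rot"],s["joints"].round(2))
K,T=cam("wrist");im=robot.read_camera("wrist")[:,:,::-1]
cv2.imwrite("pics/w1.png",im)
for t in ["nut_top","mount","wrench","jaw"]:
    print(t,[(round(d["score"],2),d["centre"].round().tolist() if hasattr(d["centre"],"round") else d["centre"],proj(d["centre"],K,T).round()) for d in robot.place_of(t,"wrist")][:3])
E
```

```text
0.9 [169.45562263 627.49067934 256.30989116] [ 1.31507546e-01  9.91315169e-01 -2.17015336e-05 -2.62368758e-05] [-1.33  0.61 -0.01  1.42  0.01  1.1  -0.04]
nut_top []
mount []
wrench [(0.8, [279.5, 339.3, -1.3], array([ 78., 313.]))]
jaw []
```

View pics/w1.png

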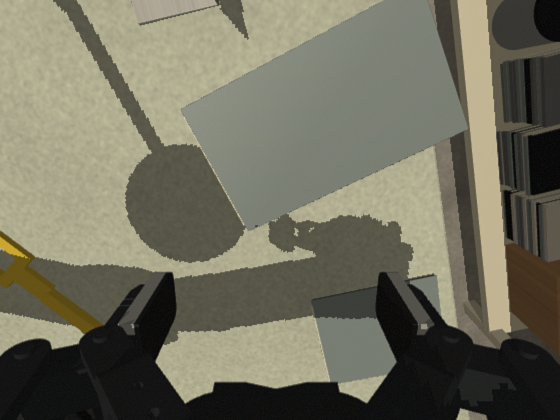

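Request:
arm_command(
  increments=[
    {"grip": 0.0854, "dx": -0.02, "dy": -0.02, "dz": 0.002, "ax": 0, "ay": 0, "az": 0},
    {"grip": 0.0854, "dx": -0.06, "dy": -0.06, "dz": 0.006, "ax": 0, "ay": 0, "az": 0},
    {"grip": 0.0854, "dx": -0.104, "dy": -0.106, "dz": 0.011, "ax": 0, "ay": 0, "az": 0},
    {"grip": 0.0854, "dx": -0.148, "dy": -0.15, "dz": 0.016, "ax": 0, "ay": 0, "az": 0},
    {"grip": 0.0854, "dx": -0.192, "dy": -0.194, "dz": 0.021, "ax": 0, "ay": 0, "az": 0},
    {"grip": 0.0854, "dx": -0.236, "dy": -0.238, "dz": 0.026, "ax": 0, "ay": 0, "az": 0},
    {"grip": 0.0854, "dx": -0.28, "dy": -0.282, "dz": 0.031, "ax": 0, "ay": 0, "az": 0},
    {"grip": 0.0854, "dx": -0.324, "dy": -0.326, "dz": 0.036, "ax": 0, "ay": 0, "az": 0},
    {"grip": 0.0854, "dx": -0.368, "dy": -0.37, "dz": 0.041, "ax": 0, "ay": 0, "az": 0},
    {"grip": 0.0854, "dx": -0.405, "dy": -0.41, "dz": 0.045, "ax": 0, "ay": 0, "az": 0},
  ],
)

```text
clock: 2.4
eef_pos: [454.9, 124.0, 211.6]
eef_rot: [0.132, 0.991, 0.0, 0.001]
wrist_force: [0.8, 0.1, 0.5]
gripper_width: 85.1
```

```bash
cat > look.py <<'E'
from h import *
import sys
s=robot.get_state();print(round(s["clock"],2),s["eef_pos"].round(1),s["eef_rot"].round(4),s["joints"].round(2))
K,T=cam("wrist");im=robot.read_camera("wrist")[:,:,::-1]
cv2.imwrite(f"pics/{sys.argv[1]}.png",im)
for t in sys.argv[2:]:
    print(t,[(round(d["score"],2),np.round(d["centre"],1).tolist(),proj(d["centre"],K,T).round().tolist()) for d in robot.place_of(t,"wrist")][:3])
E
python3 look.py w2 nut_top mount wrench jaw
```

```text
2.4 [454.9 124.  211.6] [1.320e-01 9.913e-01 2.000e-04 7.000e-04] [-0.35  0.4   0.05  1.98 -0.03  0.76  1.02]
nut_top [(0.87, [515.0, 18.6, 69.4], [176.0, 297.0])]
mount [(0.78, [512.3, 16.5, -3.5], [192.0, 257.0])]
wrench [(0.97, [459.4, 294.1, 7.6], [456.0, 140.0])]
jaw [(0.8, [573.8, 312.6, 11.9], [489.0, 247.0])]
```

View pics/w2.png

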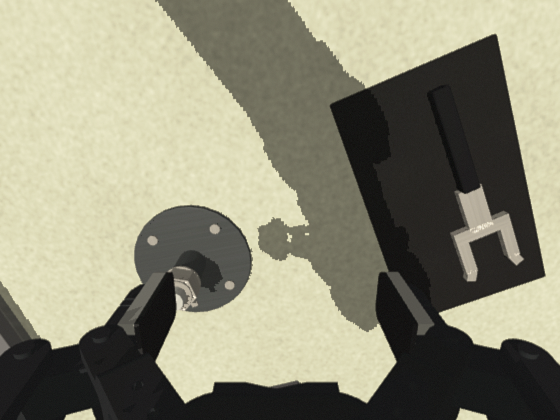

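The view shows the mount at (193,262) with the nut at (182,293), and the small black wrench on the mat from (435,90) to (490,270), with its jaw open near (490,250). Next I move over the nut.

Request:
arm_command(
  increments=[
    {"grip": 0.0854, "dx": -0.025, "dy": -0.025, "dz": 0.005, "ax": 0, "ay": 0, "az": 0},
    {"grip": 0.0854, "dx": -0.06, "dy": -0.06, "dz": 0.01, "ax": 0, "ay": 0, "az": 0},
    {"grip": 0.0854, "dx": -0.0845, "dy": -0.0875, "dz": 0.017, "ax": 0, "ay": 0, "az": 0},
    {"grip": 0.0854, "dx": -0.0845, "dy": -0.0875, "dz": 0.017, "ax": 0, "ay": 0, "az": 0},
    {"grip": 0.0854, "dx": -0.0845, "dy": -0.0875, "dz": 0.017, "ax": 0, "ay": 0, "az": 0},
    {"grip": 0.0854, "dx": -0.0845, "dy": -0.0875, "dz": 0.017, "ax": 0, "ay": 0, "az": 0},
    {"grip": 0.0854, "dx": -0.0845, "dy": -0.0875, "dz": 0.017, "ax": 0, "ay": 0, "az": 0},
    {"grip": 0.0854, "dx": -0.0845, "dy": -0.0875, "dz": 0.017, "ax": 0, "ay": 0, "az": 0},
    {"grip": 0.0854, "dx": -0.0845, "dy": -0.0875, "dz": 0.017, "ax": 0, "ay": 0, "az": 0},
    {"grip": 0.0854, "dx": -0.0845, "dy": -0.0875, "dz": 0.017, "ax": 0, "ay": 0, "az": 0},
  ],
)

```text
clock: 3.9
eef_pos: [512.3, 19.6, 194.3]
eef_rot: [0.131, 0.991, -0.0, -0.0]
wrist_force: [0.0, 0.9, -0.5]
gripper_width: 85.3
```

```bash
python3 look.py w3 nut_top mount; python3 - <<'E'
from h import *
im=cv2.imread("pics/w3.png");K,T=cam("wrist")
u,v=proj([514,17.5,68],K,T).astype(int);print(u,v)
H=45;c=im[v-H:v+H,u-60:u+60];c=cv2.resize(c,None,fx=6,fy=6,interpolation=cv2.INTER_CUBIC)
cv2.imwrite("pics/c3.png",c)
E
```

```text
3.9 [512.3  19.6 194.3] [ 0.1315  0.9913 -0.     -0.    ] [-0.12  0.48  0.05  1.9  -0.03  0.77  1.26]
nut_top [(0.89, [516.5, 14.5, 70.6], [271.0, 216.0])]
mount [(0.85, [512.2, 20.4, -1.1], [277.0, 185.0])]
273 210
```

View pics/c3.png

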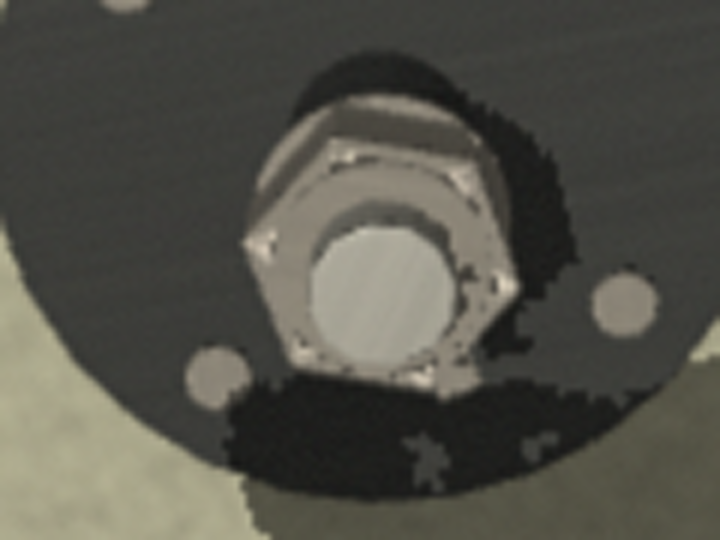

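```bash
python3 - <<'E'
from h import *
K,T=cam("wrist")
p=np.array([(247,243),(333,140),(475,160),(518,290),(430,388),(293,365)])/6+[213,165]
W=ray(p,68,K,T)[:,:2];c=W.mean(0);d=W-c;print("centre",c,"r",np.hypot(*d.T).round(1))
a=np.degrees(np.arctan2(d[:,1],d[:,0]));print(a.round(1),"corner mod60",(np.degrees(np.angle(np.exp(6j*np.radians(a)).mean()))/6)%60)
print("tube",ray(np.array([383,295])/6+[213,165],80,K,T))
s=robot.get_state();M=R.from_quat(s["eef_rot"]).as_matrix();print("tool x yaw",np.degrees(np.arctan2(M[1,0],M[0,0])))
print(M.T@(np.r_[c,s["eef_pos"][2]]-s["eef_pos"]))
E
```

```text
centre [513.30348387  19.85028175] r [16.9 17.1 17.5 17.1 17.3 17.2]
[-115.1 -174.5  125.2   64.1    5.1  -55.8] corner mod60 4.838348651718248
tube [[513.0290204   19.92312617  80.        ]]
tool x yaw 164.88150385571618
[-8.59554920e-01  5.60485499e-01 -9.72195333e-05]
```

Request:
arm_command(
  increments=[
    {"grip": 0.0854, "dx": -0.001, "dy": 0.0006, "dz": 0.015, "ax": 0, "ay": 0, "az": -7},
    {"grip": 0.0854, "dx": -0.001, "dy": 0.0006, "dz": 0.04, "ax": 0, "ay": 0, "az": -14},
    {"grip": 0.0854, "dx": -0.001, "dy": 0.0006, "dz": 0.07, "ax": 0, "ay": 0, "az": -20},
    {"grip": 0.0854, "dx": -0.001, "dy": 0.0006, "dz": 0.095, "ax": 0, "ay": 0, "az": -20},
    {"grip": 0.0854, "dx": -0.001, "dy": 0.0006, "dz": 0.11, "ax": 0, "ay": 0, "az": -20},
    {"grip": 0.07, "dx": -0.001, "dy": 0.0006, "dz": 0.1178, "ax": 0, "ay": 0, "az": -20},
    {"grip": 0.05, "dx": -0.001, "dy": 0.0006, "dz": 0.1178, "ax": 0, "ay": 0, "az": -20},
    {"grip": 0.02, "dx": -0.001, "dy": 0.0006, "dz": 0.1178, "ax": 0, "ay": 0, "az": -20},
    {"grip": 0.02, "dx": -0.001, "dy": 0.0006, "dz": 0.1178, "ax": 0, "ay": 0, "az": -20},
    {"grip": 0.02, "dx": -0.001, "dy": 0.0006, "dz": 0.1178, "ax": 0, "ay": 0, "az": -20},
  ],
  grip_force=60,
)

```text
clock: 5.3
eef_pos: [514.1, 19.8, 77.5]
eef_rot: [-0.042, 0.999, -0.0, 0.001]
wrist_force: [-0.5, 0.2, 5.9]
gripper_width: 28.6
```

```bash
cat > st.py <<'E'
from h import *
s=robot.get_state();M=R.from_quat(s["eef_rot"]).as_matrix()
print(round(s["clock"],2),"pos",s["eef_pos"].round(1),"xyaw",np.degrees(np.arctan2(M[1,0],M[0,0])).round(2),"tilt",np.degrees(np.arccos(-M[2,2])).round(2),"F",s["wrist_force"].round(2),"T",s["wrist_torque"].round(3),"w",s["gripper_width"].round(1),"j",s["joints"].round(2))
E
python3 st.py; python3 -c "
from rig import robot;print(robot.tip_reach)"; python3 look.py w4
```

```text
25.0
5.3 [514.1  19.8  77.5] [-4.250e-02  9.991e-01 -1.000e-04  9.000e-04] [-0.06  0.67 -0.04  1.99  0.05  0.48  1.52]Traceback (most recent call last):
  File "st.py", line 3, in <module>
    print(round(s["clock"],2),"pos",s["eef_pos"].round(1),"xyaw",np.degrees(np.arctan2(M[1,0],M[0,0])).round(2),"tilt",np.degrees(np.arccos(-M[2,2])).round(2),"F",s["wrist_force"].round(2),"T",s["wrist_torque"].round(3),"w",s["gripper_width"].round(1),"j",s["joints"].round(2))
                                                                                                                                                                                                                                ^^^^^^^^^^^^^^^^^^^^^^^^
AttributeError: 'float' object has no attribute 'round'
```

View pics/w4.png

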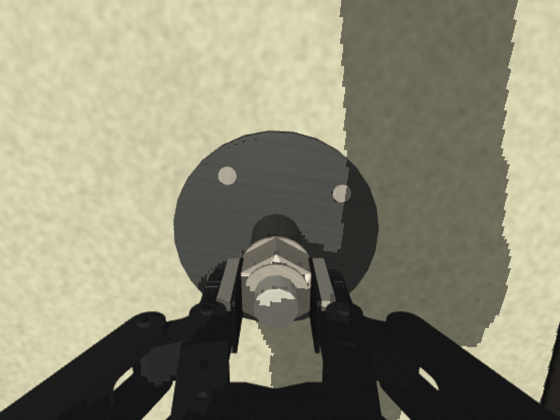

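Request:
arm_command(
  increments=[
    {"grip": 0.02, "dx": 0, "dy": 0, "dz": 0, "ax": 0, "ay": 0, "az": 2},
    {"grip": 0.02, "dx": 0, "dy": 0, "dz": 0, "ax": 0, "ay": 0, "az": 5},
    {"grip": 0.02, "dx": 0, "dy": 0, "dz": 0, "ax": 0, "ay": 0, "az": 8},
    {"grip": 0.02, "dx": 0, "dy": 0, "dz": 0, "ax": 0, "ay": 0, "az": 11},
    {"grip": 0.02, "dx": 0, "dy": 0, "dz": 0, "ax": 0, "ay": 0, "az": 14},
    {"grip": 0.02, "dx": 0, "dy": 0, "dz": 0, "ax": 0, "ay": 0, "az": 17},
    {"grip": 0.02, "dx": 0, "dy": 0, "dz": 0, "ax": 0, "ay": 0, "az": 19},
    {"grip": 0.02, "dx": 0, "dy": 0, "dz": 0, "ax": 0, "ay": 0, "az": 19},
    {"grip": 0.02, "dx": 0, "dy": 0, "dz": 0, "ax": 0, "ay": 0, "az": 19},
    {"grip": 0.02, "dx": 0, "dy": 0, "dz": 0, "ax": 0, "ay": 0, "az": 19},
  ],
)

```text
clock: 6.6
eef_pos: [514.1, 19.6, 77.5]
eef_rot: [0.123, 0.992, 0.0, 0.001]
wrist_force: [-1.0, -0.6, 6.3]
gripper_width: 28.4
```

```bash
sed -i 's/s\["gripper_width"\].round(1)/round(s["gripper_width"],1)/' st.py; python3 st.py
```

```text
6.6 pos [514.1  19.6  77.5] xyaw 165.85 tilt 0.1 F [-0.96 -0.63  6.28] T [-0.127  0.229 -0.105] w 28.4 j [-0.11  0.67  0.05  1.99 -0.07  0.48  1.31]
```

Request:
arm_command(
  increments=[
    {"grip": 0.02, "dx": 0, "dy": 0, "dz": 0, "ax": 0, "ay": 0, "az": 1},
    {"grip": 0.02, "dx": 0, "dy": 0, "dz": 0, "ax": 0, "ay": 0, "az": 2},
    {"grip": 0.02, "dx": 0, "dy": 0, "dz": 0, "ax": 0, "ay": 0, "az": 3},
    {"grip": 0.02, "dx": 0, "dy": 0, "dz": 0, "ax": 0, "ay": 0, "az": 4},
    {"grip": 0.02, "dx": 0, "dy": 0, "dz": 0, "ax": 0, "ay": 0, "az": 5},
    {"grip": 0.02, "dx": 0, "dy": 0, "dz": 0, "ax": 0, "ay": 0, "az": 6},
    {"grip": 0.02, "dx": 0, "dy": 0, "dz": 0, "ax": 0, "ay": 0, "az": 6},
    {"grip": 0.02, "dx": 0, "dy": 0, "dz": 0, "ax": 0, "ay": 0, "az": 6},
    {"grip": 0.02, "dx": 0, "dy": 0, "dz": 0, "ax": 0, "ay": 0, "az": 6},
    {"grip": 0.02, "dx": 0, "dy": 0, "dz": 0, "ax": 0, "ay": 0, "az": 6},
  ],
)

```text
clock: 7.85
eef_pos: [514.0, 19.6, 77.5]
eef_rot: [0.175, 0.985, 0.0, 0.001]
wrist_force: [-1.0, -1.1, 6.0]
gripper_width: 28.7
```

```bash
python3 st.py
```

```text
7.85 pos [514.   19.6  77.5] xyaw 159.87 tilt 0.1 F [-0.96 -1.05  6.03] T [-0.149  0.217 -0.012] w 28.7 j [-0.13  0.67  0.08  1.99 -0.1   0.48  1.24]
```

Request:
arm_command(
  increments=[
    {"grip": 0.02, "dx": 0, "dy": 0, "dz": 0, "ax": 0, "ay": 0, "az": 1},
    {"grip": 0.02, "dx": 0, "dy": 0, "dz": 0, "ax": 0, "ay": 0, "az": 2},
    {"grip": 0.02, "dx": 0, "dy": 0, "dz": 0, "ax": 0, "ay": 0, "az": 3},
    {"grip": 0.02, "dx": 0, "dy": 0, "dz": 0, "ax": 0, "ay": 0, "az": 4},
    {"grip": 0.02, "dx": 0, "dy": 0, "dz": 0, "ax": 0, "ay": 0, "az": 5},
    {"grip": 0.02, "dx": 0, "dy": 0, "dz": 0, "ax": 0, "ay": 0, "az": 6},
    {"grip": 0.02, "dx": 0, "dy": 0, "dz": 0, "ax": 0, "ay": 0, "az": 7},
    {"grip": 0.02, "dx": 0, "dy": 0, "dz": 0, "ax": 0, "ay": 0, "az": 7},
    {"grip": 0.02, "dx": 0, "dy": 0, "dz": 0, "ax": 0, "ay": 0, "az": 7},
    {"grip": 0.02, "dx": 0, "dy": 0, "dz": 0, "ax": 0, "ay": 0, "az": 7},
  ],
)

```text
clock: 9.1
eef_pos: [514.0, 19.5, 77.5]
eef_rot: [0.235, 0.972, 0.0, 0.001]
wrist_force: [-0.6, -0.1, 6.2]
gripper_width: 28.5
```

```bash
python3 st.py
```

```text
9.1 pos [514.   19.5  77.5] xyaw 152.86 tilt 0.1 F [-0.6  -0.13  6.23] T [-0.207  0.194  0.023] w 28.5 j [-0.15  0.67  0.11  1.99 -0.15  0.48  1.16]
```

Request:
arm_command(
  increments=[
    {"grip": 0.02, "dx": 0, "dy": 0, "dz": 0, "ax": 0, "ay": 0, "az": 0.7},
    {"grip": 0.02, "dx": 0, "dy": 0, "dz": 0, "ax": 0, "ay": 0, "az": 1.4},
    {"grip": 0.02, "dx": 0, "dy": 0, "dz": 0, "ax": 0, "ay": 0, "az": 2.1},
    {"grip": 0.02, "dx": 0, "dy": 0, "dz": 0, "ax": 0, "ay": 0, "az": 2.8},
    {"grip": 0.02, "dx": 0, "dy": 0, "dz": 0, "ax": 0, "ay": 0, "az": 3.5},
    {"grip": 0.02, "dx": 0, "dy": 0, "dz": 0, "ax": 0, "ay": 0, "az": 4.2},
    {"grip": 0.02, "dx": 0, "dy": 0, "dz": 0, "ax": 0, "ay": 0, "az": 4.9},
    {"grip": 0.02, "dx": 0, "dy": 0, "dz": 0, "ax": 0, "ay": 0, "az": 5.6},
    {"grip": 0.02, "dx": 0, "dy": 0, "dz": 0, "ax": 0, "ay": 0, "az": 6.3},
    {"grip": 0.02, "dx": 0, "dy": 0, "dz": 0, "ax": 0, "ay": 0, "az": 7},
  ],
)

```text
clock: 10.35
eef_pos: [514.0, 19.4, 77.5]
eef_rot: [0.293, 0.956, 0.0, 0.001]
wrist_force: [-0.9, -1.1, 6.3]
gripper_width: 28.3
```

```bash
python3 st.py
```

```text
10.35 pos [514.   19.4  77.5] xyaw 145.88 tilt 0.1 F [-0.87 -1.13  6.31] T [-0.22   0.264  0.067] w 28.3 j [-0.17  0.67  0.14  1.99 -0.19  0.49  1.08]
```

Request:
arm_command(
  increments=[
    {"grip": 0.02, "dx": 0, "dy": 0, "dz": 0, "ax": 0, "ay": 0, "az": 0.7},
    {"grip": 0.02, "dx": 0, "dy": 0, "dz": 0, "ax": 0, "ay": 0, "az": 1.4},
    {"grip": 0.02, "dx": 0, "dy": 0, "dz": 0, "ax": 0, "ay": 0, "az": 2.1},
    {"grip": 0.02, "dx": 0, "dy": 0, "dz": 0, "ax": 0, "ay": 0, "az": 2.8},
    {"grip": 0.02, "dx": 0, "dy": 0, "dz": 0, "ax": 0, "ay": 0, "az": 3.5},
    {"grip": 0.02, "dx": 0, "dy": 0, "dz": 0, "ax": 0, "ay": 0, "az": 4.2},
    {"grip": 0.02, "dx": 0, "dy": 0, "dz": 0, "ax": 0, "ay": 0, "az": 4.9},
    {"grip": 0.02, "dx": 0, "dy": 0, "dz": 0, "ax": 0, "ay": 0, "az": 5.6},
    {"grip": 0.02, "dx": 0, "dy": 0, "dz": 0, "ax": 0, "ay": 0, "az": 6.3},
    {"grip": 0.02, "dx": 0, "dy": 0, "dz": 0, "ax": 0, "ay": 0, "az": 7},
  ],
)

```text
clock: 11.6
eef_pos: [513.9, 19.4, 77.5]
eef_rot: [0.351, 0.936, 0.0, 0.001]
wrist_force: [-1.6, -1.7, 6.0]
gripper_width: 28.4
```

```bash
python3 st.py
```

```text
11.6 pos [513.9  19.4  77.5] xyaw 138.88 tilt 0.09 F [-1.6  -1.7   6.04] T [-0.298  0.258  0.078] w 28.4 j [-0.2   0.67  0.17  1.99 -0.23  0.49  1.  ]
```

Request:
arm_command(
  increments=[
    {"grip": 0.02, "dx": 0, "dy": 0, "dz": 0, "ax": 0, "ay": 0, "az": 0.7},
    {"grip": 0.02, "dx": 0, "dy": 0, "dz": 0, "ax": 0, "ay": 0, "az": 1.4},
    {"grip": 0.02, "dx": 0, "dy": 0, "dz": 0, "ax": 0, "ay": 0, "az": 2.1},
    {"grip": 0.02, "dx": 0, "dy": 0, "dz": 0, "ax": 0, "ay": 0, "az": 2.8},
    {"grip": 0.02, "dx": 0, "dy": 0, "dz": 0, "ax": 0, "ay": 0, "az": 3.5},
    {"grip": 0.02, "dx": 0, "dy": 0, "dz": 0, "ax": 0, "ay": 0, "az": 4.2},
    {"grip": 0.02, "dx": 0, "dy": 0, "dz": 0, "ax": 0, "ay": 0, "az": 4.9},
    {"grip": 0.02, "dx": 0, "dy": 0, "dz": 0, "ax": 0, "ay": 0, "az": 5.6},
    {"grip": 0.02, "dx": 0, "dy": 0, "dz": 0, "ax": 0, "ay": 0, "az": 6.3},
    {"grip": 0.02, "dx": 0, "dy": 0, "dz": 0, "ax": 0, "ay": 0, "az": 7},
  ],
)

```text
clock: 12.85
eef_pos: [513.8, 19.3, 77.5]
eef_rot: [0.408, 0.913, 0.0, 0.001]
wrist_force: [-0.3, -1.2, 8.0]
gripper_width: 28.5
```

```bash
python3 st.py
```

```text
12.85 pos [513.8  19.3  77.5] xyaw 131.88 tilt 0.09 F [-0.32 -1.25  7.99] T [-0.252  0.252  0.091] w 28.5 j [-0.22  0.68  0.21  2.   -0.27  0.49  0.92]
```

Request:
arm_command(
  increments=[
    {"grip": 0.02, "dx": 0, "dy": 0, "dz": 0, "ax": 0, "ay": 0, "az": 0.7},
    {"grip": 0.02, "dx": 0, "dy": 0, "dz": 0, "ax": 0, "ay": 0, "az": 1.4},
    {"grip": 0.02, "dx": 0, "dy": 0, "dz": 0, "ax": 0, "ay": 0, "az": 2.1},
    {"grip": 0.02, "dx": 0, "dy": 0, "dz": 0, "ax": 0, "ay": 0, "az": 2.8},
    {"grip": 0.02, "dx": 0, "dy": 0, "dz": 0, "ax": 0, "ay": 0, "az": 3.5},
    {"grip": 0.02, "dx": 0, "dy": 0, "dz": 0, "ax": 0, "ay": 0, "az": 4.2},
    {"grip": 0.02, "dx": 0, "dy": 0, "dz": 0, "ax": 0, "ay": 0, "az": 4.9},
    {"grip": 0.02, "dx": 0, "dy": 0, "dz": 0, "ax": 0, "ay": 0, "az": 5.6},
    {"grip": 0.02, "dx": 0, "dy": 0, "dz": 0, "ax": 0, "ay": 0, "az": 6.3},
    {"grip": 0.02, "dx": 0, "dy": 0, "dz": 0, "ax": 0, "ay": 0, "az": 7},
  ],
)

```text
clock: 14.1
eef_pos: [513.8, 19.3, 77.5]
eef_rot: [0.461, 0.887, -0.0, 0.001]
wrist_force: [-1.6, -1.6, 6.7]
gripper_width: 28.5
```

```bash
python3 st.py
```

```text
14.1 pos [513.8  19.3  77.5] xyaw 125.07 tilt 0.1 F [-1.59 -1.63  6.67] T [-0.402  0.274  0.555] w 28.5 j [-0.24  0.68  0.24  2.   -0.31  0.5   0.84]
```

Bite: the torque stepped from 0.09 to 0.55 N m within the last 7°. I add 3° to make sure the collar is dragged past 1.5° while staying well under 12°.

Request:
arm_command(
  increments=[
    {"grip": 0.02, "dx": 0, "dy": 0, "dz": 0, "ax": 0, "ay": 0, "az": 1},
    {"grip": 0.02, "dx": 0, "dy": 0, "dz": 0, "ax": 0, "ay": 0, "az": 2},
    {"grip": 0.02, "dx": 0, "dy": 0, "dz": 0, "ax": 0, "ay": 0, "az": 3},
    {"grip": 0.02, "dx": 0, "dy": 0, "dz": 0, "ax": 0, "ay": 0, "az": 3},
    {"grip": 0.02, "dx": 0, "dy": 0, "dz": 0, "ax": 0, "ay": 0, "az": 3},
    {"grip": 0.02, "dx": 0, "dy": 0, "dz": 0, "ax": 0, "ay": 0, "az": 3},
    {"grip": 0.04, "dx": 0, "dy": 0, "dz": 0, "ax": 0, "ay": 0, "az": 3},
    {"grip": 0.06, "dx": 0, "dy": 0, "dz": 0, "ax": 0, "ay": 0, "az": 3},
    {"grip": 0.085, "dx": 0, "dy": 0, "dz": 0, "ax": 0, "ay": 0, "az": 3},
    {"grip": 0.085, "dx": 0, "dy": 0, "dz": -0.03, "ax": 0, "ay": 0, "az": 3},
  ],
)

```text
clock: 15.35
eef_pos: [511.8, 20.1, 105.0]
eef_rot: [0.486, 0.874, -0.001, -0.002]
wrist_force: [0.1, 0.1, 0.3]
gripper_width: 84.7
```

```bash
python3 st.py
```

```text
15.35 pos [511.8  20.1 105. ] xyaw 121.89 tilt 0.31 F [0.1  0.08 0.35] T [-0.001 -0.005 -0.029] w 84.7 j [-0.27  0.64  0.28  1.98 -0.31  0.57  0.78]
```

Request:
arm_command(
  increments=[
    {"grip": 0.0854, "dx": 0, "dy": 0, "dz": -0.04, "ax": 0, "ay": 0, "az": 0},
    {"grip": 0.0854, "dx": 0, "dy": 0, "dz": -0.08, "ax": 0, "ay": 0, "az": 0},
    {"grip": 0.0854, "dx": 0, "dy": 0, "dz": -0.09, "ax": 0, "ay": 0, "az": 0},
    {"grip": 0.0854, "dx": 0, "dy": 0, "dz": -0.09, "ax": 0, "ay": 0, "az": 0},
    {"grip": 0.0854, "dx": 0, "dy": 0, "dz": -0.09, "ax": 0, "ay": 0, "az": 0},
    {"grip": 0.0854, "dx": 0, "dy": 0, "dz": -0.09, "ax": 0, "ay": 0, "az": 0},
    {"grip": 0.0854, "dx": 0, "dy": 0, "dz": -0.09, "ax": 0, "ay": 0, "az": 0},
    {"grip": 0.0854, "dx": 0, "dy": 0, "dz": -0.09, "ax": 0, "ay": 0, "az": 0},
    {"grip": 0.0854, "dx": 0, "dy": 0, "dz": -0.09, "ax": 0, "ay": 0, "az": 0},
    {"grip": 0.0854, "dx": 0, "dy": 0, "dz": -0.09, "ax": 0, "ay": 0, "az": 0},
  ],
)

```text
clock: 16.6
eef_pos: [513.4, 19.9, 196.5]
eef_rot: [0.486, 0.874, -0.0, -0.0]
wrist_force: [-0.2, -0.4, 0.9]
gripper_width: 85.4
```

```bash
python3 look.py w5; python3 - <<'E'
from h import *
K,T=cam("wrist");u,v=proj([513.3,19.9,68],K,T).astype(int);print(u,v)
im=cv2.imread("pics/w5.png");c=im[v-45:v+45,u-60:u+60];cv2.imwrite("pics/c5.png",cv2.resize(c,None,fx=6,fy=6,interpolation=cv2.INTER_CUBIC))
E
python3 st.py
```

```text
16.6 [513.4  19.9 196.5] [ 0.4857  0.8742 -0.     -0.    ] [-0.33  0.5   0.36  1.9  -0.24  0.79  0.72]
276 206
16.65 pos [513.5  19.9 196.6] xyaw 121.89 tilt 0.01 F [-0.63 -0.59  0.24] T [ 0.004 -0.012  0.005] w 85.2 j [-0.33  0.5   0.36  1.9  -0.24  0.79  0.72]
```

View pics/c5.png

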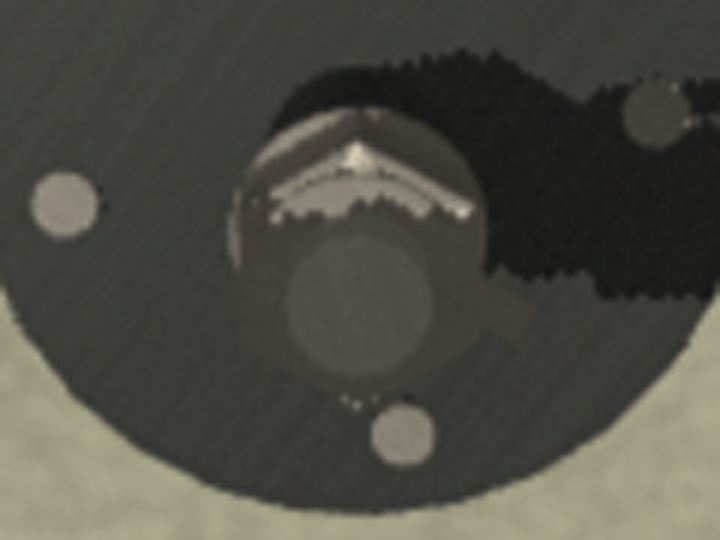

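```bash
python3 - <<'E'
from h import *
K,T=cam("wrist")
c=np.array([513.3,19.9])
b=ray(np.array([[518,312],[512,335],[535,305]])/6+[276-60,206-45],50,K,T)[:,:2]-c
# earlier pose
T0=np.eye(4);T0[:3,:3]=R.from_quat([.1315,.9913,0,0]).as_matrix();T0[:3,3]=[512.3,19.6,194.3]
T0=T0@robot.calibration("wrist")["mount"]
a=ray(np.array([[461,380],[445,395],[480,378]])/6+[213,165],50,K,T0)[:,:2]-c
for d in (a,b): print(np.degrees(np.arctan2(d[:,1],d[:,0])).round(1),np.hypot(*d.T).round(1))
s=robot.get_state();print(tooldelta([466,290,200]))
E
```

```text
[ 9.4  3.1 14.9] [24.7 26.  25.6]
[ 3.9 -3.6  8.2] [23.8 24.9 25.4]
[254.43851983 102.36502325  -3.43868207]
```

Request:
arm_command(
  increments=[
    {"grip": 0.0854, "dx": 0.02, "dy": 0.008, "dz": 0, "ax": 0, "ay": 0, "az": -7},
    {"grip": 0.0854, "dx": 0.06, "dy": 0.024, "dz": 0, "ax": 0, "ay": 0, "az": -15},
    {"grip": 0.0854, "dx": 0.105, "dy": 0.042, "dz": 0.005, "ax": 0, "ay": 0, "az": -24},
    {"grip": 0.0854, "dx": 0.15, "dy": 0.06, "dz": 0.01, "ax": 0, "ay": 0, "az": -34},
    {"grip": 0.0854, "dx": 0.195, "dy": 0.078, "dz": 0.018, "ax": 0, "ay": 0, "az": -44},
    {"grip": 0.0854, "dx": 0.235, "dy": 0.094, "dz": 0.027, "ax": 0, "ay": 0, "az": -54},
    {"grip": 0.0854, "dx": 0.254, "dy": 0.102, "dz": 0.027, "ax": 0, "ay": 0, "az": -63},
    {"grip": 0.0854, "dx": 0.254, "dy": 0.102, "dz": 0.027, "ax": 0, "ay": 0, "az": -68},
    {"grip": 0.0854, "dx": 0.254, "dy": 0.102, "dz": 0.027, "ax": 0, "ay": 0, "az": -68},
    {"grip": 0.0854, "dx": 0.254, "dy": 0.102, "dz": 0.027, "ax": 0, "ay": 0, "az": -68},
  ],
)

```text
clock: 17.9
eef_pos: [466.1, 288.9, 169.5]
eef_rot: [-0.085, 0.996, -0.0, 0.0]
wrist_force: [-0.3, -0.3, -0.1]
gripper_width: 85.2
```

```bash
python3 st.py; python3 look.py w6 wrench jaw mat
```

```text
17.9 pos [466.1 288.9 169.5] xyaw -170.24 tilt 0.02 F [-0.29 -0.33 -0.12] T [ 0.038 -0.018  0.015] w 85.2 j [-0.61  0.56  0.02  1.83 -0.01  0.76  1.16]
17.9 [466.1 288.9 169.5] [-8.510e-02  9.964e-01 -2.000e-04  0.000e+00] [-0.61  0.56  0.02  1.83 -0.01  0.76  1.16]
wrench [(0.66, [460.3, 293.3, 9.4], [282.0, 190.0])]
jaw []
mat [(0.79, [513.3, 282.0, 2.9], [259.0, 243.0])]
```

View pics/w6.png

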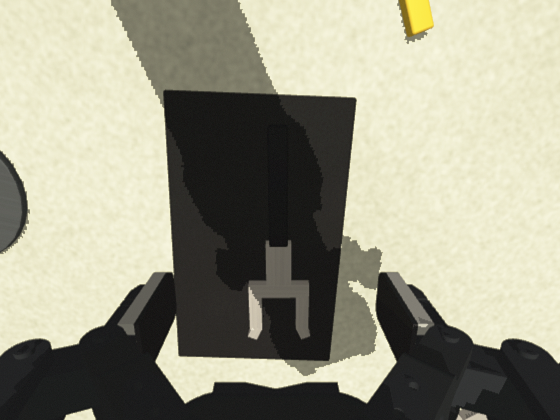

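```bash
python3 - <<'E'
from h import *
im=cv2.imread("pics/w6.png");K,T=cam("wrist");g=cv2.cvtColor(im,cv2.COLOR_BGR2GRAY)
for v in (140,180,220,240): print(v,g[v,255:302].tolist())
m=(g>75).astype(np.uint8);m[:, :235]=0;m[:,325:]=0;m[:235]=0;m[352:]=0
mids=[]
for v in list(range(252,276,4))+list(range(286,332,4)):
    r=np.where(m[v])[0]
    if len(r): mids.append(((r[0]+r[-1])/2,v));print(v,r[0],r[-1],[ (int(a),int(b)) for a,b in zip(r[:-1],r[1:]) if b-a>3])
P=ray(np.array(mids),14,K,T)
print(P[:,:2].round(1).tolist())
h=ray(np.array([[277.5,125.5],[278,246]]),20,K,T);print("handle ends",h.round(1).tolist())
E
```

```text
140 [22, 22, 23, 24, 26, 24, 22, 23, 22, 25, 23, 22, 19, 18, 21, 23, 21, 20, 23, 22, 21, 21, 23, 22, 22, 23, 23, 20, 24, 19, 21, 21, 19, 24, 25, 25, 25, 24, 26, 22, 26, 25, 20, 22, 23, 24, 25]
180 [26, 24, 25, 24, 24, 24, 24, 25, 24, 23, 24, 25, 23, 21, 19, 24, 22, 22, 21, 23, 22, 20, 22, 21, 19, 21, 20, 22, 20, 21, 25, 19, 23, 21, 24, 24, 26, 22, 27, 25, 25, 25, 25, 24, 24, 24, 25]
220 [26, 24, 22, 22, 24, 23, 22, 25, 26, 22, 24, 24, 23, 26, 19, 20, 20, 22, 22, 20, 15, 21, 21, 20, 17, 22, 22, 21, 19, 23, 20, 16, 22, 26, 22, 23, 24, 23, 22, 25, 23, 23, 25, 26, 26, 23, 26]
240 [24, 22, 28, 21, 25, 23, 25, 22, 25, 25, 40, 57, 58, 58, 24, 18, 18, 22, 19, 19, 21, 19, 20, 19, 23, 21, 20, 19, 20, 20, 20, 20, 25, 70, 72, 70, 31, 24, 24, 23, 25, 21, 25, 25, 23, 24, 23]
252 266 290 []
256 266 290 []
260 266 290 []
264 266 290 []
268 266 290 []
272 266 290 []
286 248 308 []
290 248 308 []
294 248 308 []
298 248 308 [(261, 296)]
302 249 308 [(261, 296)]
306 249 308 [(261, 296)]
310 249 307 [(261, 296)]
314 249 307 [(261, 296)]
318 249 307 [(261, 296)]
322 249 307 [(261, 296)]
326 249 307 [(262, 296)]
330 249 308 [(261, 297)]
[[514.1, 299.6], [517.8, 300.2], [521.6, 300.9], [525.4, 301.5], [529.2, 302.2], [533.1, 302.9], [546.8, 305.3], [550.8, 306.0], [554.8, 306.7], [558.9, 307.4], [562.9, 308.6], [567.0, 309.3], [571.3, 309.6], [575.5, 310.3], [579.7, 311.0], [584.0, 311.8], [588.3, 312.5], [592.5, 313.8]]
handle ends [[408.7, 280.7, 20.0], [505.9, 298.1, 20.0]]
```

The wrench's handle runs from (278,125) to (278,246) and its jaw opens at (279,310), so its origin is about (462,290) with heading 10.2°. The sizes match the description (handle 99 mm, throat at 557). Now I grip it.

Request:
arm_command(
  increments=[
    {"grip": 0.0854, "dx": 0.0036, "dy": 0.002, "dz": 0.03, "ax": 0, "ay": 0, "az": -0.4},
    {"grip": 0.0854, "dx": 0.0036, "dy": 0.002, "dz": 0.07, "ax": 0, "ay": 0, "az": -0.4},
    {"grip": 0.0854, "dx": 0.0036, "dy": 0.002, "dz": 0.105, "ax": 0, "ay": 0, "az": -0.4},
    {"grip": 0.07, "dx": 0.0036, "dy": 0.002, "dz": 0.125, "ax": 0, "ay": 0, "az": -0.4},
    {"grip": 0.05, "dx": 0.0036, "dy": 0.002, "dz": 0.1355, "ax": 0, "ay": 0, "az": -0.4},
    {"grip": 0.03, "dx": 0.0036, "dy": 0.002, "dz": 0.1355, "ax": 0, "ay": 0, "az": -0.4},
    {"grip": 0.005, "dx": 0.0036, "dy": 0.002, "dz": 0.1355, "ax": 0, "ay": 0, "az": -0.4},
    {"grip": 0.005, "dx": 0.0036, "dy": 0.002, "dz": 0.1355, "ax": 0, "ay": 0, "az": -0.4},
    {"grip": 0.005, "dx": 0.0036, "dy": 0.002, "dz": 0.1355, "ax": 0, "ay": 0, "az": -0.4},
    {"grip": 0.005, "dx": 0.0036, "dy": 0.002, "dz": 0.1355, "ax": 0, "ay": 0, "az": -0.4},
  ],
  grip_force=100,
)

```text
clock: 19.35
eef_pos: [462.6, 291.1, 35.3]
eef_rot: [-0.089, 0.996, 0.0, 0.001]
wrist_force: [-0.6, 0.3, 6.3]
gripper_width: 12.7
```

```bash
python3 st.py
```

```text
19.35 pos [462.6 291.1  35.3] xyaw -169.73 tilt 0.12 F [-0.57  0.27  6.29] T [-0.119  0.148 -0.062] w 12.7 j [-0.61  0.77  0.01  1.92 -0.01  0.45  1.16]
```

Request:
arm_command(
  increments=[
    {"grip": 0.005, "dx": 0, "dy": 0, "dz": -0.02, "ax": 0, "ay": 0, "az": 0},
    {"grip": 0.005, "dx": 0, "dy": -0.01, "dz": -0.045, "ax": 0, "ay": 0, "az": 5},
    {"grip": 0.005, "dx": 0.008, "dy": -0.025, "dz": -0.0505, "ax": 0, "ay": 0, "az": 14},
    {"grip": 0.005, "dx": 0.02, "dy": -0.042, "dz": -0.0505, "ax": 0, "ay": 0, "az": 24},
    {"grip": 0.005, "dx": 0.034, "dy": -0.06, "dz": -0.0505, "ax": 0, "ay": 0, "az": 34},
    {"grip": 0.005, "dx": 0.047, "dy": -0.08, "dz": -0.0505, "ax": 0, "ay": 0, "az": 44},
    {"grip": 0.005, "dx": 0.058, "dy": -0.097, "dz": -0.0505, "ax": 0, "ay": 0, "az": 54},
    {"grip": 0.005, "dx": 0.0648, "dy": -0.1086, "dz": -0.0505, "ax": 0, "ay": 0, "az": 63},
    {"grip": 0.005, "dx": 0.0648, "dy": -0.1086, "dz": -0.0505, "ax": 0, "ay": 0, "az": 68.4},
    {"grip": 0.005, "dx": 0.0648, "dy": -0.1086, "dz": -0.0505, "ax": 0, "ay": 0, "az": 68.4},
  ],
)

```text
clock: 20.6
eef_pos: [417.6, 172.5, 84.6]
eef_rot: [0.485, 0.874, 0.0, 0.0]
wrist_force: [-0.4, -0.1, -1.2]
gripper_width: 12.9
```

```bash
python3 st.py; python3 look.py w7 jaw nut_top; python3 - <<'E'
from h import *
im=cv2.imread("pics/w7.png");K,T=cam("wrist")
print(proj([[513.3,19.9,68],[513.3,19.9,80]],K,T))
cv2.imwrite("pics/c7.png",cv2.resize(im[200:400,130:430],None,fx=2.6,fy=2.6,interpolation=cv2.INTER_CUBIC))
E
```

```text
20.6 pos [417.6 172.5  84.6] xyaw 121.96 tilt 0.01 F [-0.37 -0.08 -1.22] T [0.06  0.021 0.021] w 12.9 j [-0.63  0.62  0.28  2.16 -0.41  0.42  0.54]
20.6 [417.6 172.5  84.6] [4.851e-01 8.745e-01 1.000e-04 1.000e-04] [-0.63  0.62  0.28  2.16 -0.41  0.42  0.54]
jaw []
nut_top []
[[277.13370048 551.09746773]
 [277.23100961 577.57425446]]
```

View pics/c7.png

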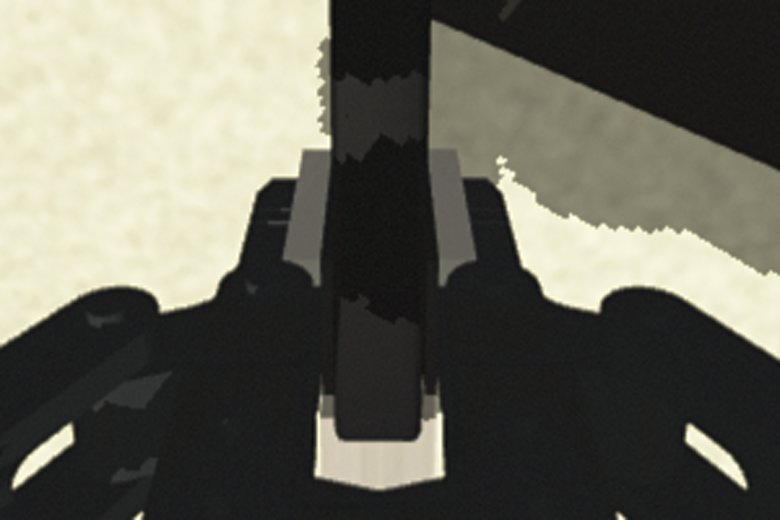

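Request:
arm_command(
  increments=[
    {"grip": 0.005, "dx": -0.005, "dy": 0.0004, "dz": 0, "ax": 0, "ay": 0, "az": 0},
    {"grip": 0.005, "dx": -0.01, "dy": 0.0004, "dz": 0, "ax": 0, "ay": 0, "az": 0},
    {"grip": 0.005, "dx": -0.015, "dy": 0.0004, "dz": 0, "ax": 0, "ay": 0, "az": 0},
    {"grip": 0.005, "dx": -0.02, "dy": 0.0004, "dz": 0, "ax": 0, "ay": 0, "az": 0},
    {"grip": 0.005, "dx": -0.024, "dy": 0.0004, "dz": 0, "ax": 0, "ay": 0, "az": 0},
    {"grip": 0.005, "dx": -0.028, "dy": 0.0004, "dz": 0, "ax": 0, "ay": 0, "az": 0},
    {"grip": 0.005, "dx": -0.032, "dy": 0.0004, "dz": 0, "ax": 0, "ay": 0, "az": 0},
    {"grip": 0.005, "dx": -0.035, "dy": 0.0004, "dz": 0, "ax": 0, "ay": 0, "az": 0},
    {"grip": 0.005, "dx": -0.038, "dy": 0.0004, "dz": 0, "ax": 0, "ay": 0, "az": 0},
    {"grip": 0.005, "dx": -0.04, "dy": 0.0004, "dz": 0, "ax": 0, "ay": 0, "az": 0},
  ],
)

```text
clock: 22.0
eef_pos: [439.2, 138.5, 84.5]
eef_rot: [0.486, 0.874, -0.0, 0.0]
wrist_force: [0.4, 0.5, -1.6]
gripper_width: 13.1
```

```bash
python3 st.py; python3 - <<'E'
from h import *
for c,f in (("side",1),("top",1)):
    K,T=cam(c);im=robot.read_camera(c)[:,:,::-1];u,v=proj([500,50,60],K,T).astype(int)
    cv2.imwrite(f"pics/{c}8c.png",cv2.resize(im[v-30:v+30,u-40:u+40],None,fx=5,fy=5,interpolation=cv2.INTER_CUBIC))
a=np.hstack([cv2.imread("pics/side8c.png"),cv2.imread("pics/top8c.png")]);cv2.imwrite("pics/m8.png",a)
E
```

```text
22.0 pos [439.2 138.5  84.5] xyaw 121.88 tilt 0.0 F [ 0.44  0.49 -1.6 ] T [ 0.053 -0.026  0.013] w 13.1 j [-0.54  0.62  0.28  2.14 -0.39  0.43  0.6 ]
```

View pics/m8.png

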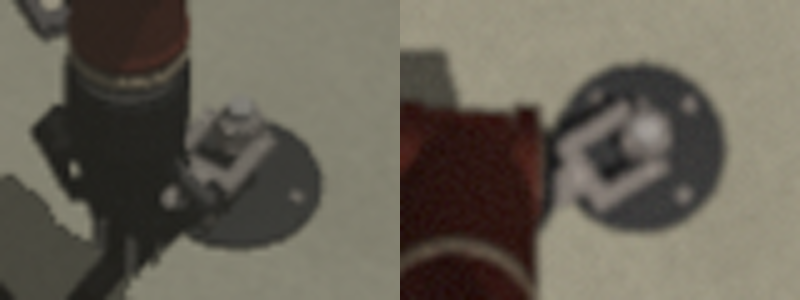

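The prongs straddle the nut in both views, with the nut at (235,120) on the left and (650,130) on the right. There is no contact force, so I push in the rest.

Request:
arm_command(
  increments=[
    {"grip": 0.005, "dx": -0.003, "dy": 0, "dz": 0, "ax": 0, "ay": 0, "az": 0},
    {"grip": 0.005, "dx": -0.006, "dy": 0, "dz": 0, "ax": 0, "ay": 0, "az": 0},
    {"grip": 0.005, "dx": -0.009, "dy": 0, "dz": 0, "ax": 0, "ay": 0, "az": 0},
    {"grip": 0.005, "dx": -0.012, "dy": 0, "dz": 0, "ax": 0, "ay": 0, "az": 0},
    {"grip": 0.005, "dx": -0.015, "dy": 0, "dz": 0, "ax": 0, "ay": 0, "az": 0},
    {"grip": 0.005, "dx": -0.018, "dy": 0, "dz": 0, "ax": 0, "ay": 0, "az": 0},
    {"grip": 0.005, "dx": -0.02, "dy": 0, "dz": 0, "ax": 0, "ay": 0, "az": 0},
    {"grip": 0.005, "dx": -0.022, "dy": 0, "dz": 0, "ax": 0, "ay": 0, "az": 0},
    {"grip": 0.005, "dx": -0.0238, "dy": 0, "dz": 0, "ax": 0, "ay": 0, "az": 0},
    {"grip": 0.005, "dx": -0.0238, "dy": 0, "dz": 0, "ax": 0, "ay": 0, "az": 0},
  ],
)

```text
clock: 23.35
eef_pos: [451.8, 118.2, 84.5]
eef_rot: [0.486, 0.874, -0.0, 0.0]
wrist_force: [0.3, -0.1, -1.7]
gripper_width: 12.5
```

```bash
python3 st.py; python3 - <<'E'
from h import *
s=robot.get_state();r=s["eef_pos"][:2]-[513.3,19.9];M=R.from_quat(s["eef_rot"]).as_matrix()
print("radius",np.hypot(*r),"ang",np.degrees(np.arctan2(r[1],r[0])))
for tot,n in ((30,10),(32,10)):
    for k in range(1,n+1):
        a=-np.radians(tot*k/n);q=np.array([np.cos(a)*r[0]-np.sin(a)*r[1],np.sin(a)*r[0]+np.cos(a)*r[1]])
        d=M.T@np.r_[q-r,0];print(tot*k/n,d.round(4)[:2])
    r=q;M=R.from_rotvec([0,0,-np.radians(tot)]).as_matrix()@M
E
```

```text
23.35 pos [451.8 118.2  84.5] xyaw 121.87 tilt 0.01 F [ 0.32 -0.08 -1.67] T [0.044 0.041 0.049] w 12.5 j [-0.49  0.63  0.27  2.12 -0.38  0.44  0.64]
radius 115.99716484867933 ang 122.02714726071224
3.0 [-0.1426  6.0712]
6.0 [-0.6028 12.1267]
9.0 [-1.3793 18.1497]
12.0 [-2.47   24.1239]
15.0 [-3.8718 30.0328]
18.0 [-5.5809 35.8602]
21.0 [-7.5927 41.5902]
24.0 [-9.9016 47.2071]
27.0 [-12.5013  52.6954]
30.0 [-15.3847  58.0402]
3.2 [-0.1635  6.4756]
6.4 [-0.6881 12.932 ]
9.6 [-1.5724 19.349 ]
12.8 [-2.8135 25.7067]
16.0 [-4.4076 31.9851]
19.2 [-6.3496 38.1648]
22.4 [-8.6336 44.2265]
25.6 [-11.2524  50.1512]
28.8 [-14.1978  55.9204]
32.0 [-17.4607  61.5163]
```

Request:
arm_command(
  increments=[
    {"grip": 0.005, "dx": -0.0001, "dy": 0.0061, "dz": 0, "ax": 0, "ay": 0, "az": 3},
    {"grip": 0.005, "dx": -0.0006, "dy": 0.0121, "dz": 0, "ax": 0, "ay": 0, "az": 6},
    {"grip": 0.005, "dx": -0.0014, "dy": 0.0181, "dz": 0, "ax": 0, "ay": 0, "az": 9},
    {"grip": 0.005, "dx": -0.0025, "dy": 0.0241, "dz": 0, "ax": 0, "ay": 0, "az": 12},
    {"grip": 0.005, "dx": -0.0039, "dy": 0.03, "dz": 0, "ax": 0, "ay": 0, "az": 15},
    {"grip": 0.005, "dx": -0.0056, "dy": 0.0359, "dz": 0, "ax": 0, "ay": 0, "az": 18},
    {"grip": 0.005, "dx": -0.0076, "dy": 0.0416, "dz": 0, "ax": 0, "ay": 0, "az": 21},
    {"grip": 0.005, "dx": -0.0099, "dy": 0.0472, "dz": 0, "ax": 0, "ay": 0, "az": 24},
    {"grip": 0.005, "dx": -0.0125, "dy": 0.0527, "dz": 0, "ax": 0, "ay": 0, "az": 27},
    {"grip": 0.005, "dx": -0.0154, "dy": 0.058, "dz": 0, "ax": 0, "ay": 0, "az": 30},
  ],
)

```text
clock: 24.6
eef_pos: [508.1, 135.8, 84.1]
eef_rot: [0.695, 0.719, -0.001, -0.001]
wrist_force: [-1.3, -1.2, -0.9]
gripper_width: 12.5
```

```bash
python3 st.py; python3 - <<'E'
from h import *
s=robot.get_state();r=s["eef_pos"][:2]-[513.3,19.9];print("radius",np.hypot(*r),"ang",np.degrees(np.arctan2(r[1],r[0])))
E
```

```text
24.6 pos [508.1 135.8  84.1] xyaw 92.0 tilt 0.16 F [-1.33 -1.15 -0.93] T [-0.223  0.241  0.514] w 12.5 j [-0.59  0.71  0.45  1.96 -0.53  0.59  0.25]
radius 116.04215572361487 ang 92.56638454767321
```

Request:
arm_command(
  increments=[
    {"grip": 0.005, "dx": -0.0002, "dy": 0.0065, "dz": 0, "ax": 0, "ay": 0, "az": 3.2},
    {"grip": 0.005, "dx": -0.0007, "dy": 0.0129, "dz": 0, "ax": 0, "ay": 0, "az": 6.4},
    {"grip": 0.005, "dx": -0.0016, "dy": 0.0193, "dz": 0, "ax": 0, "ay": 0, "az": 9.6},
    {"grip": 0.005, "dx": -0.0028, "dy": 0.0257, "dz": 0, "ax": 0, "ay": 0, "az": 12.8},
    {"grip": 0.005, "dx": -0.0044, "dy": 0.032, "dz": 0, "ax": 0, "ay": 0, "az": 16},
    {"grip": 0.005, "dx": -0.0063, "dy": 0.0382, "dz": 0, "ax": 0, "ay": 0, "az": 19.2},
    {"grip": 0.005, "dx": -0.0086, "dy": 0.0442, "dz": 0, "ax": 0, "ay": 0, "az": 22.4},
    {"grip": 0.005, "dx": -0.0113, "dy": 0.0502, "dz": 0, "ax": 0, "ay": 0, "az": 25.6},
    {"grip": 0.005, "dx": -0.0142, "dy": 0.0559, "dz": 0, "ax": 0, "ay": 0, "az": 28.8},
    {"grip": 0.005, "dx": -0.0175, "dy": 0.0615, "dz": 0, "ax": 0, "ay": 0, "az": 32},
  ],
)

```text
clock: 25.85
eef_pos: [569.9, 121.3, 83.9]
eef_rot: [0.866, 0.501, -0.001, -0.001]
wrist_force: [-0.8, -0.2, -0.9]
gripper_width: 12.7
```

```bash
python3 st.py; python3 - <<'E'
from h import *
s=robot.get_state();r=s["eef_pos"][:2]-[513.3,19.9];print("radius",np.hypot(*r),"ang",np.degrees(np.arctan2(r[1],r[0])))
a=[]
for c in ("side","top"):
    K,T=cam(c);im=robot.read_camera(c)[:,:,::-1];u,v=proj([520,50,60],K,T).astype(int)
    a.append(cv2.resize(im[v-30:v+30,u-40:u+40],None,fx=5,fy=5,interpolation=cv2.INTER_CUBIC))
cv2.imwrite("pics/m9.png",np.hstack(a))
E
```

```text
25.85 pos [569.9 121.3  83.9] xyaw 60.07 tilt 0.19 F [-0.8  -0.2  -0.92] T [-0.006  0.251  0.697] w 12.7 j [-0.61  0.81  0.62  1.8  -0.66  0.75 -0.16]
radius 116.1182597907623 ang 60.803958417948586
```

View pics/m9.png

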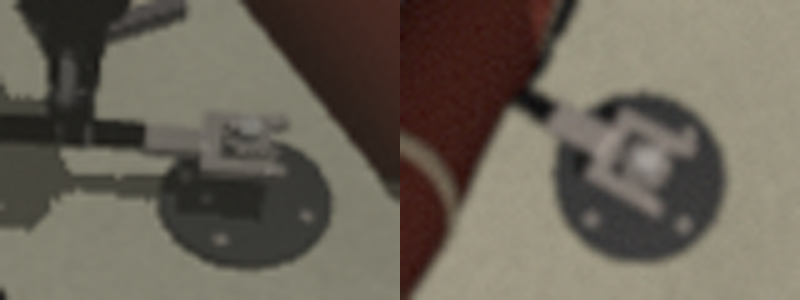

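Request:
arm_command(
  increments=[
    {"grip": 0.005, "dx": 0, "dy": -0.003, "dz": 0, "ax": 0, "ay": 0, "az": -1.5},
    {"grip": 0.005, "dx": 0, "dy": -0.005, "dz": 0, "ax": 0, "ay": 0, "az": -2.5},
    {"grip": 0.005, "dx": 0.007, "dy": -0.0053, "dz": 0, "ax": 0, "ay": 0, "az": -2.5},
    {"grip": 0.005, "dx": 0.014, "dy": -0.0056, "dz": 0, "ax": 0, "ay": 0, "az": -2.5},
    {"grip": 0.005, "dx": 0.021, "dy": -0.0059, "dz": 0, "ax": 0, "ay": 0, "az": -2.5},
    {"grip": 0.005, "dx": 0.029, "dy": -0.0063, "dz": 0, "ax": 0, "ay": 0, "az": -2.5},
    {"grip": 0.005, "dx": 0.038, "dy": -0.0067, "dz": 0, "ax": 0, "ay": 0, "az": -2.5},
    {"grip": 0.005, "dx": 0.048, "dy": -0.0071, "dz": 0, "ax": 0, "ay": 0, "az": -2.5},
    {"grip": 0.005, "dx": 0.058, "dy": -0.0075, "dz": 0, "ax": 0, "ay": 0, "az": -2.5},
    {"grip": 0.005, "dx": 0.068, "dy": -0.008, "dz": 0, "ax": 0, "ay": 0, "az": -2.5},
  ],
)

```text
clock: 27.2
eef_pos: [598.9, 185.6, 84.8]
eef_rot: [0.855, 0.519, 0.001, -0.0]
wrist_force: [0.2, -0.6, -1.8]
gripper_width: 13.0
```

```bash
python3 st.py; python3 - <<'E'
from h import *
print(tooldelta([462.5,291,110])/1000)
s=robot.get_state();M=R.from_quat(s["eef_rot"]).as_matrix()
E
```

```text
27.2 pos [598.9 185.6  84.8] xyaw 62.51 tilt 0.1 F [ 0.23 -0.59 -1.84] T [ 0.043 -0.029 -0.042] w 13.0 j [-0.69  0.86  0.62  1.67 -0.65  0.82 -0.25]
[ 0.03059739 -0.16959995 -0.02519347]
```

Request:
arm_command(
  increments=[
    {"grip": 0.005, "dx": 0.005, "dy": -0.01, "dz": -0.01, "ax": 0, "ay": 0, "az": -8},
    {"grip": 0.005, "dx": 0.008, "dy": -0.025, "dz": -0.02, "ax": 0, "ay": 0, "az": -18},
    {"grip": 0.005, "dx": 0.012, "dy": -0.045, "dz": -0.025, "ax": 0, "ay": 0, "az": -28},
    {"grip": 0.005, "dx": 0.015, "dy": -0.065, "dz": -0.025, "ax": 0, "ay": 0, "az": -38},
    {"grip": 0.005, "dx": 0.018, "dy": -0.085, "dz": -0.025, "ax": 0, "ay": 0, "az": -48},
    {"grip": 0.005, "dx": 0.021, "dy": -0.105, "dz": -0.025, "ax": 0, "ay": 0, "az": -58},
    {"grip": 0.005, "dx": 0.024, "dy": -0.125, "dz": -0.025, "ax": 0, "ay": 0, "az": -68},
    {"grip": 0.005, "dx": 0.027, "dy": -0.145, "dz": -0.025, "ax": 0, "ay": 0, "az": -78},
    {"grip": 0.005, "dx": 0.029, "dy": -0.16, "dz": -0.025, "ax": 0, "ay": 0, "az": -88},
    {"grip": 0.005, "dx": 0.0306, "dy": -0.1696, "dz": -0.025, "ax": 0, "ay": 0, "az": -98},
  ],
)

```text
clock: 28.45
eef_pos: [461.6, 290.7, 109.9]
eef_rot: [0.167, 0.986, 0.0, 0.0]
wrist_force: [0.7, -0.8, -1.5]
gripper_width: 13.0
```

```bash
python3 st.py; python3 -c "
from h import *
print(tooldelta([462.5,291,35])/1000)"
```

```text
28.45 pos [461.6 290.7 109.9] xyaw 160.81 tilt 0.05 F [ 0.69 -0.77 -1.49] T [-0.039  0.017  0.01 ] w 13.0 j [-0.72  0.65  0.19  1.89 -0.2   0.62  0.82]
[-0.00076389  0.00050475  0.07488953]
```

Request:
arm_command(
  increments=[
    {"grip": 0.005, "dx": -0.0008, "dy": 0.0005, "dz": 0.01, "ax": 0, "ay": 0, "az": -9},
    {"grip": 0.005, "dx": -0.0008, "dy": 0.0005, "dz": 0.025, "ax": 0, "ay": 0, "az": -19},
    {"grip": 0.005, "dx": -0.0008, "dy": 0.0005, "dz": 0.04, "ax": 0, "ay": 0, "az": -29.5},
    {"grip": 0.005, "dx": -0.0008, "dy": 0.0005, "dz": 0.055, "ax": 0, "ay": 0, "az": -29.5},
    {"grip": 0.005, "dx": -0.0008, "dy": 0.0005, "dz": 0.066, "ax": 0, "ay": 0, "az": -29.5},
    {"grip": 0.005, "dx": -0.0008, "dy": 0.0005, "dz": 0.072, "ax": 0, "ay": 0, "az": -29.5},
    {"grip": 0.005, "dx": -0.0008, "dy": 0.0005, "dz": 0.0745, "ax": 0, "ay": 0, "az": -29.5},
    {"grip": 0.005, "dx": -0.0008, "dy": 0.0005, "dz": 0.0745, "ax": 0, "ay": 0, "az": -29.5},
    {"grip": 0.03, "dx": -0.0008, "dy": 0.0005, "dz": 0.0745, "ax": 0, "ay": 0, "az": -29.5},
    {"grip": 0.05, "dx": -0.0008, "dy": 0.0005, "dz": 0.0745, "ax": 0, "ay": 0, "az": -29.5},
  ],
)

```text
clock: 29.7
eef_pos: [463.5, 289.5, 35.4]
eef_rot: [-0.086, 0.996, 0.0, 0.001]
wrist_force: [0.9, 0.1, 0.6]
gripper_width: 47.2
```

```bash
python3 st.py
```

```text
29.7 pos [463.5 289.5  35.4] xyaw -170.12 tilt 0.07 F [0.95 0.06 0.61] T [-0.011 -0.03  -0.031] w 47.2 j [-0.62  0.77  0.03  1.92 -0.05  0.45  1.19]
```

Request:
arm_command(
  increments=[
    {"grip": 0.0854, "dx": 0, "dy": 0, "dz": 0, "ax": 0, "ay": 0, "az": 0},
    {"grip": 0.0854, "dx": 0, "dy": 0, "dz": -0.02, "ax": 0, "ay": 0, "az": 0},
    {"grip": 0.0854, "dx": 0, "dy": 0, "dz": -0.06, "ax": 0, "ay": 0, "az": 0},
    {"grip": 0.0854, "dx": 0, "dy": 0, "dz": -0.1, "ax": 0, "ay": 0, "az": 0},
    {"grip": 0.0854, "dx": 0, "dy": 0, "dz": -0.14, "ax": 0, "ay": 0, "az": 0},
    {"grip": 0.0854, "dx": 0, "dy": 0, "dz": -0.16, "ax": 0, "ay": 0, "az": 0},
    {"grip": 0.0854, "dx": 0, "dy": 0, "dz": -0.16, "ax": 0, "ay": 0, "az": 0},
    {"grip": 0.0854, "dx": 0, "dy": 0, "dz": -0.16, "ax": 0, "ay": 0, "az": 0},
    {"grip": 0.0854, "dx": 0, "dy": 0, "dz": -0.16, "ax": 0, "ay": 0, "az": 0},
    {"grip": 0.0854, "dx": 0, "dy": 0, "dz": -0.16, "ax": 0, "ay": 0, "az": 0},
  ],
)

```text
clock: 30.95
eef_pos: [462.7, 289.0, 194.0]
eef_rot: [-0.086, 0.996, -0.001, -0.001]
wrist_force: [0.8, 0.3, 0.5]
gripper_width: 85.7
```

```bash
python3 look.py w10 wrench jaw mat nut_top; python3 -c "
from h import *
print(tooldelta([513.3,19.9,196])/1000)"
```

```text
30.95 [462.7 289.  194. ] [-8.620e-02  9.963e-01 -5.000e-04 -9.000e-04] [-0.63  0.53  0.05  1.81 -0.04  0.81  1.18]
wrench [(0.86, [460.6, 290.3, 7.9], [278.0, 186.0]), (0.75, [597.3, 615.8, -2.0], [549.0, 353.0])]
jaw []
mat [(0.58, [515.2, 279.2, 4.2], [256.0, 238.0])]
nut_top []
[-0.00326131 -0.27394727 -0.00114058]
```

Request:
arm_command(
  increments=[
    {"grip": 0.0854, "dx": 0, "dy": -0.02, "dz": 0, "ax": 0, "ay": 0, "az": 0},
    {"grip": 0.0854, "dx": 0, "dy": -0.06, "dz": 0, "ax": 0, "ay": 0, "az": 0},
    {"grip": 0.0854, "dx": 0, "dy": -0.11, "dz": 0, "ax": 0, "ay": 0, "az": 0},
    {"grip": 0.0854, "dx": 0, "dy": -0.16, "dz": 0, "ax": 0, "ay": 0, "az": 0},
    {"grip": 0.0854, "dx": -0.001, "dy": -0.21, "dz": 0, "ax": 0, "ay": 0, "az": 0},
    {"grip": 0.0854, "dx": -0.002, "dy": -0.25, "dz": 0, "ax": 0, "ay": 0, "az": 0},
    {"grip": 0.0854, "dx": -0.0033, "dy": -0.274, "dz": 0, "ax": 0, "ay": 0, "az": 0},
    {"grip": 0.0854, "dx": -0.0033, "dy": -0.274, "dz": 0, "ax": 0, "ay": 0, "az": 0},
    {"grip": 0.0854, "dx": -0.0033, "dy": -0.274, "dz": 0, "ax": 0, "ay": 0, "az": 0},
    {"grip": 0.0854, "dx": -0.0033, "dy": -0.274, "dz": 0, "ax": 0, "ay": 0, "az": 0},
  ],
)

```text
clock: 32.45
eef_pos: [513.0, 21.5, 195.0]
eef_rot: [-0.088, 0.996, 0.0, -0.0]
wrist_force: [-0.3, 1.0, 0.1]
gripper_width: 85.5
```

```bash
python3 look.py w11; python3 - <<'E'
from h import *
K,T=cam("wrist");u,v=proj([513.3,19.9,68],K,T).astype(int);print(u,v)
im=cv2.imread("pics/w11.png");c=im[v-45:v+45,u-60:u+60];np.save("uv.npy",[u,v])
c=cv2.convertScaleAbs(c,alpha=1.5,beta=20)
d=cv2.imread("pics/w10.png")[80:380,140:380]
a=cv2.resize(c,(600,450),interpolation=cv2.INTER_CUBIC)
b=cv2.resize(cv2.convertScaleAbs(d,alpha=1.5,beta=20),(200,250));b=cv2.copyMakeBorder(b,0,200,0,0,cv2.BORDER_CONSTANT)
cv2.imwrite("pics/m11.png",np.hstack([a,b]))
E
```

```text
32.45 [513.   21.5 195. ] [-8.750e-02  9.962e-01  4.000e-04 -2.000e-04] [-0.12  0.48  0.05  1.89 -0.03  0.77  1.7 ]
273 207
```

View pics/m11.png

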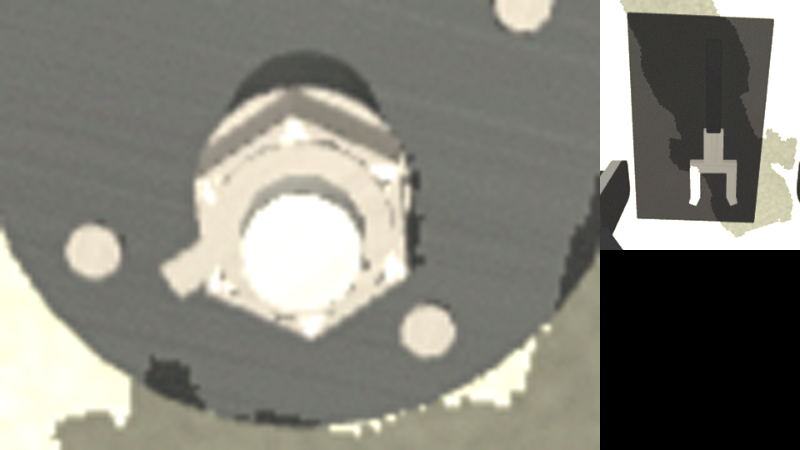

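```bash
python3 - <<'E'
from h import *
K,T=cam("wrist");o=np.load("uv.npy")-[60,45]
p=np.array([(293,125),(401,163),(400,272),(311,334),(207,290),(203,183)])/5+o
W=ray(p,68,K,T)[:,:2];c=W.mean(0);d=W-c;a=np.degrees(np.arctan2(d[:,1],d[:,0]))
print(c,np.hypot(*d.T).round(1),(np.degrees(np.angle(np.exp(6j*np.radians(a)).mean()))/6)%60)
t=ray(np.array([(175,282),(188,270)])/5+o,50,K,T)[:,:2]-[513.3,19.9];print(np.degrees(np.arctan2(t[:,1],t[:,0])),np.hypot(*t.T))
E
```

```text
[513.19535903  19.94499493] [15.9 17.7 16.1 16.8 17.3 16.2] 14.547669308600723
[-44.47626146 -45.55826338] [25.23698455 22.31730958]
```

```bash
python3 - <<'E'
from h import *
def camT(q,p):
    T=np.eye(4);T[:3,:3]=R.from_quat(q).as_matrix();T[:3,3]=p;return T@robot.calibration("wrist")["mount"]
K=robot.calibration("wrist")["intrinsics"]
def an(p,o,T,z,c=None):
    W=ray(np.array(p)+o,z,K,T)[:,:2];c=W.mean(0) if c is None else c;d=W-c
    return c.round(1),np.hypot(*d.T).round(1),np.degrees(np.arctan2(d[:,1],d[:,0])).round(1)
c0=np.array([513.2,19.9])
T11=camT([-.0875,.9962,.0004,-.0002],[513,21.5,195]);o=np.load("uv.npy")-[60,45]
c,r,a=an(np.array([(293,130),(385,170),(395,268),(312,322),(215,285),(207,190)])/5,o,T11,68);print(c,r,a,a%60)
T5=camT([.4857,.8742,0,0],[513.4,19.9,196.5])
c,r,a=an(np.array([(358,155),(465,210),(275,212)])/6,[216,161],T5,68,c0);print(c,r,a,a%60)
# higher-contrast crops of the three tab views
ims=[]
for n,q,p in (("w3",[.1315,.9913,0,0],[512.3,19.6,194.3]),("w5",[.4857,.8742,0,0],[513.4,19.9,196.5]),("w11",[-.0875,.9962,.0004,-.0002],[513,21.5,195])):
    T=camT(q,p);im=cv2.imread(f"pics/{n}.png");c=np.r_[c0,50]
    g=np.linspace(-32,32,400);X,Y=np.meshgrid(g,-g)  # rectified at z=50, world x right, y up
    uv=proj(np.stack([X+c0[0],Y+c0[1],np.full_like(X,50)],-1),K,T).astype(np.float32)
    w=cv2.remap(im,uv[...,0],uv[...,1],cv2.INTER_CUBIC);w=cv2.convertScaleAbs(w,alpha=3.0 if n=="w5" else 1.5)
    ims.append(cv2.resize(w,(266,266)))
cv2.imwrite("pics/rect.png",np.hstack(ims))
E
```

```text
[513.   19.8] [15.1 15.3 15.3 14.9 15.7 15.1] [-165.6  136.1   76.    16.2  -45.4 -103.2] [14.4 16.1 16.  16.2 14.6 16.8]
[513.2  19.9] [15.7 16.  13.1] [121.   64.8 171.7] [ 1.   4.8 51.7]
```

View pics/rect.png

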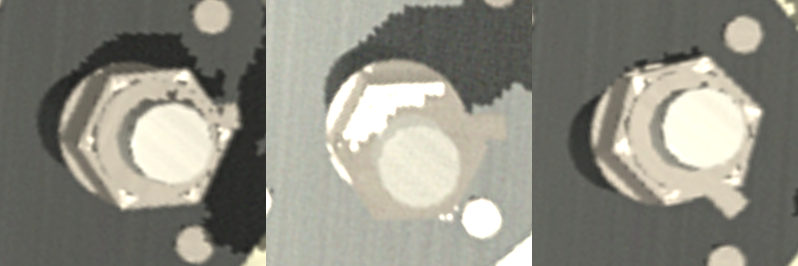

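The three rectified views put the tab at about 10° at the start, 4.5° after the fingers and −45° now. The collar is therefore only about 54° round, at the low edge of the band, because wrench play and grip give cost about 14°. I will go back and add about 10°. First I measure where the wrench lies now.

```bash
python3 - <<'E'
from h import *
K=robot.calibration("wrist")["intrinsics"]
T=np.eye(4);T[:3,:3]=R.from_quat([-8.62e-02,9.963e-01,-5e-4,-9e-4]).as_matrix();T[:3,3]=[462.7,289,194];T=T@robot.calibration("wrist")["mount"]
g=cv2.imread("pics/w10.png",0);m=(g>75);m[:,:225]=0;m[:,330:]=0
mids=[]
for v in list(range(246,262,3))+list(range(276,318,3)):
    r=np.where(m[v])[0]
    if len(r) and r[-1]-r[0]<70: mids.append(((r[0]+r[-1])/2,v))
P=ray(np.array(mids),14,K,T)[:,:2]
vx,vy,x0,y0=cv2.fitLine(P.astype(np.float32),cv2.DIST_HUBER,0,.01,.01).ravel()
print(len(mids),"dir",np.degrees(np.arctan2(vy,vx)),P[[0,-1]])
col=g[150:330,270:290].mean(1);j=np.where(col>70)[0]+150;print("steel rows",j.min(),j.max())
for v in (j.min(),j.max()): print(ray([[279,v]],14,K,T))
print(tooldelta([462.2,290.3,170])/1000)
E
```

```text
15 dir 9.026099 [[515.93479458 298.51784019]
 [573.1320165  307.47914   ]]
steel rows 240 287
[[509.48035502 300.22325743  14.        ]]
[[558.17568181 308.8356507   14.        ]]
[0.00325557 0.27362981 0.02518487]
```

Request:
arm_command(
  increments=[
    {"grip": 0.0854, "dx": 0, "dy": 0.02, "dz": 0, "ax": 0, "ay": 0, "az": 0.9},
    {"grip": 0.0854, "dx": 0, "dy": 0.06, "dz": 0, "ax": 0, "ay": 0, "az": 0.9},
    {"grip": 0.0854, "dx": 0, "dy": 0.11, "dz": 0.02, "ax": 0, "ay": 0, "az": 0.9},
    {"grip": 0.0854, "dx": 0.001, "dy": 0.16, "dz": 0.04, "ax": 0, "ay": 0, "az": 0.9},
    {"grip": 0.0854, "dx": 0.002, "dy": 0.21, "dz": 0.065, "ax": 0, "ay": 0, "az": 0.9},
    {"grip": 0.0854, "dx": 0.0027, "dy": 0.25, "dz": 0.085, "ax": 0, "ay": 0, "az": 0.9},
    {"grip": 0.0854, "dx": 0.0027, "dy": 0.2733, "dz": 0.105, "ax": 0, "ay": 0, "az": 0.9},
    {"grip": 0.0854, "dx": 0.0027, "dy": 0.2733, "dz": 0.105, "ax": 0, "ay": 0, "az": 0.9},
    {"grip": 0.0854, "dx": 0.0027, "dy": 0.2733, "dz": 0.105, "ax": 0, "ay": 0, "az": 0.9},
    {"grip": 0.0854, "dx": 0.0027, "dy": 0.2733, "dz": 0.105, "ax": 0, "ay": 0, "az": 0.9},
  ],
)

```text
clock: 33.75
eef_pos: [464.9, 287.2, 91.0]
eef_rot: [-0.077, 0.997, -0.0, 0.001]
wrist_force: [-0.5, -0.1, 0.2]
gripper_width: 85.4
```

```bash
python3 st.py; python3 -c "
from h import *
print(tooldelta([462.8,290.1,33.7])/1000)"
```

```text
33.75 pos [464.9 287.2  91. ] xyaw -171.16 tilt 0.1 F [-0.53 -0.15  0.19] T [-0.     0.007  0.077] w 85.4 j [-0.63  0.68  0.06  1.9  -0.07  0.57  1.2 ]
[0.00174162 0.0032534  0.05730807]
```

Request:
arm_command(
  increments=[
    {"grip": 0.0854, "dx": 0.0017, "dy": 0.003, "dz": 0.015, "ax": 0, "ay": 0, "az": 0},
    {"grip": 0.0854, "dx": 0.0017, "dy": 0.003, "dz": 0.04, "ax": 0, "ay": 0, "az": 0},
    {"grip": 0.07, "dx": 0.0017, "dy": 0.003, "dz": 0.055, "ax": 0, "ay": 0, "az": 0},
    {"grip": 0.05, "dx": 0.0017, "dy": 0.003, "dz": 0.0573, "ax": 0, "ay": 0, "az": 0},
    {"grip": 0.03, "dx": 0.0017, "dy": 0.003, "dz": 0.0573, "ax": 0, "ay": 0, "az": 0},
    {"grip": 0.005, "dx": 0.0017, "dy": 0.003, "dz": 0.0573, "ax": 0, "ay": 0, "az": 0},
    {"grip": 0.005, "dx": 0.0017, "dy": 0.003, "dz": 0.0573, "ax": 0, "ay": 0, "az": 0},
    {"grip": 0.005, "dx": 0.0017, "dy": 0.003, "dz": 0.0573, "ax": 0, "ay": 0, "az": 0},
    {"grip": 0.005, "dx": 0.0017, "dy": 0.003, "dz": 0.0573, "ax": 0, "ay": 0, "az": 0},
    {"grip": 0.005, "dx": 0.0017, "dy": 0.003, "dz": 0.0573, "ax": 0, "ay": 0, "az": 0},
  ],
  grip_force=115,
)

```text
clock: 35.0
eef_pos: [462.2, 291.4, 33.8]
eef_rot: [-0.078, 0.997, 0.0, 0.001]
wrist_force: [-0.6, -0.4, 4.6]
gripper_width: 12.4
```

```bash
python3 st.py; python3 - <<'E'
from h import *
th=np.radians(75.3);n=np.array([513.3,19.9]);u=np.array([np.cos(th),np.sin(th)])
P=n+(115+68)*u;print(P,tooldelta([*P,84.5])/1000)
E
```

```text
35.0 pos [462.2 291.4  33.8] xyaw -171.04 tilt 0.09 F [-0.56 -0.42  4.62] T [-0.241  0.197 -0.049] w 12.4 j [-0.63  0.77  0.05  1.92 -0.07  0.45  1.2 ]
[559.73770386 196.90999876] [-0.08166588 -0.10853581 -0.05059971]
```

Request:
arm_command(
  increments=[
    {"grip": 0.005, "dx": 0, "dy": 0, "dz": -0.02, "ax": 0, "ay": 0, "az": 3},
    {"grip": 0.005, "dx": -0.005, "dy": -0.01, "dz": -0.042, "ax": 0, "ay": 0, "az": 12},
    {"grip": 0.005, "dx": -0.015, "dy": -0.022, "dz": -0.0497, "ax": 0, "ay": 0, "az": 22},
    {"grip": 0.005, "dx": -0.025, "dy": -0.036, "dz": -0.0497, "ax": 0, "ay": 0, "az": 32},
    {"grip": 0.005, "dx": -0.036, "dy": -0.05, "dz": -0.0497, "ax": 0, "ay": 0, "az": 42},
    {"grip": 0.005, "dx": -0.047, "dy": -0.064, "dz": -0.0497, "ax": 0, "ay": 0, "az": 52},
    {"grip": 0.005, "dx": -0.058, "dy": -0.078, "dz": -0.0497, "ax": 0, "ay": 0, "az": 62},
    {"grip": 0.005, "dx": -0.068, "dy": -0.091, "dz": -0.0497, "ax": 0, "ay": 0, "az": 72},
    {"grip": 0.005, "dx": -0.077, "dy": -0.102, "dz": -0.0497, "ax": 0, "ay": 0, "az": 82},
    {"grip": 0.005, "dx": -0.0817, "dy": -0.1085, "dz": -0.0497, "ax": 0, "ay": 0, "az": 92},
  ],
)

```text
clock: 36.25
eef_pos: [559.6, 196.5, 82.2]
eef_rot: [0.665, 0.747, -0.0, 0.0]
wrist_force: [0.3, 0.7, -1.8]
gripper_width: 12.3
```

```bash
python3 st.py; python3 - <<'E'
from h import *
print(tooldelta([559.7,196.9,83.5])/1000)
E
```

```text
36.25 pos [559.6 196.5  82.2] xyaw 96.63 tilt 0.01 F [ 0.26  0.74 -1.82] T [0.029 0.026 0.019] w 12.3 j [-0.67  0.79  0.49  1.77 -0.54  0.71  0.23]
[ 0.00042193  0.00015985 -0.0012943 ]
```

Request:
arm_command(
  increments=[
    {"grip": 0.005, "dx": 0, "dy": 0, "dz": -0.001, "ax": 0, "ay": 0, "az": 8},
    {"grip": 0.005, "dx": 0, "dy": 0, "dz": -0.001, "ax": 0, "ay": 0, "az": 16},
    {"grip": 0.005, "dx": 0, "dy": 0, "dz": -0.001, "ax": 0, "ay": 0, "az": 21.3},
    {"grip": 0.005, "dx": -0.005, "dy": -0.0018, "dz": -0.001, "ax": 0, "ay": 0, "az": 21.3},
    {"grip": 0.005, "dx": -0.01, "dy": -0.0036, "dz": -0.001, "ax": 0, "ay": 0, "az": 21.3},
    {"grip": 0.005, "dx": -0.014, "dy": -0.0054, "dz": -0.001, "ax": 0, "ay": 0, "az": 21.3},
    {"grip": 0.005, "dx": -0.014, "dy": -0.0054, "dz": -0.001, "ax": 0, "ay": 0, "az": 21.3},
    {"grip": 0.005, "dx": -0.014, "dy": -0.0054, "dz": -0.001, "ax": 0, "ay": 0, "az": 21.3},
    {"grip": 0.005, "dx": -0.014, "dy": -0.0054, "dz": -0.001, "ax": 0, "ay": 0, "az": 21.3},
    {"grip": 0.005, "dx": -0.014, "dy": -0.0054, "dz": -0.001, "ax": 0, "ay": 0, "az": 21.3},
  ],
)

```text
clock: 37.5
eef_pos: [555.7, 182.6, 83.4]
eef_rot: [0.79, 0.614, -0.0, -0.0]
wrist_force: [-0.5, 0.3, -1.3]
gripper_width: 12.2
```

```bash
python3 st.py; python3 - <<'E'
from h import *
print(tooldelta([513.3,19.9,83.5]))
E
```

```text
37.5 pos [555.7 182.6  83.4] xyaw 75.71 tilt 0.0 F [-0.49  0.31 -1.27] T [ 0.047 -0.015 -0.063] w 12.2 j [-0.71  0.81  0.59  1.8  -0.64  0.74 -0.02]
[-1.68156843e+02 -8.74090704e-01 -1.52434390e-01]
```

Request:
arm_command(
  increments=[
    {"grip": 0.005, "dx": -0.004, "dy": -0.0009, "dz": 0, "ax": 0, "ay": 0, "az": 0.3},
    {"grip": 0.005, "dx": -0.009, "dy": -0.0009, "dz": 0, "ax": 0, "ay": 0, "az": 0.3},
    {"grip": 0.005, "dx": -0.014, "dy": -0.0009, "dz": 0, "ax": 0, "ay": 0, "az": 0.3},
    {"grip": 0.005, "dx": -0.018, "dy": -0.0009, "dz": 0, "ax": 0, "ay": 0, "az": 0.3},
    {"grip": 0.005, "dx": -0.022, "dy": -0.0009, "dz": 0, "ax": 0, "ay": 0, "az": 0.3},
    {"grip": 0.005, "dx": -0.026, "dy": -0.0009, "dz": 0, "ax": 0, "ay": 0, "az": 0.3},
    {"grip": 0.005, "dx": -0.029, "dy": -0.0009, "dz": 0, "ax": 0, "ay": 0, "az": 0.3},
    {"grip": 0.005, "dx": -0.032, "dy": -0.0009, "dz": 0, "ax": 0, "ay": 0, "az": 0.3},
    {"grip": 0.005, "dx": -0.034, "dy": -0.0009, "dz": 0, "ax": 0, "ay": 0, "az": 0.3},
    {"grip": 0.005, "dx": -0.036, "dy": -0.0009, "dz": 0, "ax": 0, "ay": 0, "az": 0.3},
  ],
)

```text
clock: 38.75
eef_pos: [546.0, 147.4, 83.4]
eef_rot: [0.791, 0.611, -0.0, 0.0]
wrist_force: [1.0, 0.8, -1.5]
gripper_width: 12.5
```

```bash
python3 st.py; python3 - <<'E'
from h import *
print(tooldelta([513.3,19.9,83.5]))
E
```

```text
38.75 pos [546.  147.4  83.4] xyaw 75.38 tilt 0.03 F [ 1.04  0.84 -1.48] T [ 0.11  -0.2    0.086] w 12.5 j [-0.65  0.78  0.58  1.85 -0.64  0.7   0.04]
[-1.31601709e+02  4.99938649e-01 -2.26021303e-02]
```

Request:
arm_command(
  increments=[
    {"grip": 0.005, "dx": -0.002, "dy": 0.0005, "dz": 0, "ax": 0, "ay": 0, "az": 0},
    {"grip": 0.005, "dx": -0.004, "dy": 0.0005, "dz": 0, "ax": 0, "ay": 0, "az": 0},
    {"grip": 0.005, "dx": -0.006, "dy": 0.0005, "dz": 0, "ax": 0, "ay": 0, "az": 0},
    {"grip": 0.005, "dx": -0.008, "dy": 0.0005, "dz": 0, "ax": 0, "ay": 0, "az": 0},
    {"grip": 0.005, "dx": -0.01, "dy": 0.0005, "dz": 0, "ax": 0, "ay": 0, "az": 0},
    {"grip": 0.005, "dx": -0.012, "dy": 0.0005, "dz": 0, "ax": 0, "ay": 0, "az": 0},
    {"grip": 0.005, "dx": -0.014, "dy": 0.0005, "dz": 0, "ax": 0, "ay": 0, "az": 0},
    {"grip": 0.005, "dx": -0.0153, "dy": 0.0005, "dz": 0, "ax": 0, "ay": 0, "az": 0},
    {"grip": 0.005, "dx": -0.0153, "dy": 0.0005, "dz": 0, "ax": 0, "ay": 0, "az": 0},
    {"grip": 0.005, "dx": -0.0153, "dy": 0.0005, "dz": 0, "ax": 0, "ay": 0, "az": 0},
  ],
)

```text
clock: 40.0
eef_pos: [542.5, 132.9, 83.4]
eef_rot: [0.791, 0.611, -0.0, -0.0]
wrist_force: [0.4, 1.0, -1.9]
gripper_width: 12.6
```

```bash
python3 st.py; python3 - <<'E'
from h import *
s=robot.get_state();print(tooldelta([513.3,19.9,83.5]))
r=s["eef_pos"][:2]-[513.3,19.9];M=R.from_quat(s["eef_rot"]).as_matrix();n=10;tot=22
for k in range(1,n+1):
    a=-np.radians(tot*k/n);q=np.array([np.cos(a)*r[0]-np.sin(a)*r[1],np.sin(a)*r[0]+np.cos(a)*r[1]])
    print(round(tot*k/n,1),(M.T@np.r_[q-r,0]).round(1)[:2])
E
```

```text
40.0 pos [542.5 132.9  83.4] xyaw 75.39 tilt 0.01 F [ 0.44  1.03 -1.93] T [ 0.046 -0.018  0.012] w 12.6 j [-0.63  0.77  0.57  1.87 -0.64  0.69  0.07]
[-116.712155      0.26174658   -0.11712994]
2.2 [-0.1  4.5]
4.4 [-0.3  9. ]
6.6 [-0.7 13.4]
8.8 [-1.3 17.9]
11.0 [-2.1 22.3]
13.2 [-3.  26.7]
15.4 [-4.1 31. ]
17.6 [-5.4 35.3]
19.8 [-6.8 39.6]
22.0 [-8.4 43.7]
```

Request:
arm_command(
  increments=[
    {"grip": 0.005, "dx": -0.0001, "dy": 0.0045, "dz": 0, "ax": 0, "ay": 0, "az": 2.2},
    {"grip": 0.005, "dx": -0.0003, "dy": 0.009, "dz": 0, "ax": 0, "ay": 0, "az": 4.4},
    {"grip": 0.005, "dx": -0.0007, "dy": 0.0134, "dz": 0, "ax": 0, "ay": 0, "az": 6.6},
    {"grip": 0.005, "dx": -0.0013, "dy": 0.0179, "dz": 0, "ax": 0, "ay": 0, "az": 8.8},
    {"grip": 0.005, "dx": -0.0021, "dy": 0.0223, "dz": 0, "ax": 0, "ay": 0, "az": 11},
    {"grip": 0.005, "dx": -0.003, "dy": 0.0267, "dz": 0, "ax": 0, "ay": 0, "az": 13.2},
    {"grip": 0.005, "dx": -0.0041, "dy": 0.031, "dz": 0, "ax": 0, "ay": 0, "az": 15.4},
    {"grip": 0.005, "dx": -0.0054, "dy": 0.0353, "dz": 0, "ax": 0, "ay": 0, "az": 17.6},
    {"grip": 0.005, "dx": -0.0068, "dy": 0.0396, "dz": 0, "ax": 0, "ay": 0, "az": 19.8},
    {"grip": 0.005, "dx": -0.0084, "dy": 0.0437, "dz": 0, "ax": 0, "ay": 0, "az": 22},
  ],
)

```text
clock: 41.25
eef_pos: [582.0, 113.4, 83.1]
eef_rot: [0.894, 0.448, -0.001, -0.001]
wrist_force: [-4.4, -1.5, -2.1]
gripper_width: 12.5
```

```bash
python3 st.py
```

```text
41.25 pos [582.  113.4  83.1] xyaw 53.24 tilt 0.13 F [-4.39 -1.49 -2.13] T [-0.17   0.83   0.529] w 12.5 j [-0.63  0.84  0.68  1.77 -0.72  0.79 -0.22]
```

Request:
arm_command(
  increments=[
    {"grip": 0.005, "dx": 0, "dy": -0.003, "dz": 0, "ax": 0, "ay": 0, "az": -1.5},
    {"grip": 0.005, "dx": 0, "dy": -0.006, "dz": 0, "ax": 0, "ay": 0, "az": -3},
    {"grip": 0.005, "dx": 0.007, "dy": -0.0064, "dz": 0, "ax": 0, "ay": 0, "az": -3},
    {"grip": 0.005, "dx": 0.014, "dy": -0.0068, "dz": 0, "ax": 0, "ay": 0, "az": -3},
    {"grip": 0.005, "dx": 0.021, "dy": -0.0072, "dz": 0, "ax": 0, "ay": 0, "az": -3},
    {"grip": 0.005, "dx": 0.029, "dy": -0.0076, "dz": 0, "ax": 0, "ay": 0, "az": -3},
    {"grip": 0.005, "dx": 0.038, "dy": -0.0081, "dz": 0, "ax": 0, "ay": 0, "az": -3},
    {"grip": 0.005, "dx": 0.048, "dy": -0.0086, "dz": 0, "ax": 0, "ay": 0, "az": -3},
    {"grip": 0.005, "dx": 0.058, "dy": -0.0091, "dz": 0, "ax": 0, "ay": 0, "az": -3},
    {"grip": 0.005, "dx": 0.07, "dy": -0.0097, "dz": 0, "ax": 0, "ay": 0, "az": -3},
  ],
)

```text
clock: 42.5
eef_pos: [617.6, 177.4, 83.8]
eef_rot: [0.881, 0.473, 0.001, -0.0]
wrist_force: [-0.0, 0.1, -1.4]
gripper_width: 12.6
```

```bash
python3 st.py; python3 - <<'E'
from h import *
print(tooldelta([462.5,291,110])/1000)
E
```

```text
42.5 pos [617.6 177.4  83.8] xyaw 56.47 tilt 0.11 F [-0.05  0.06 -1.39] T [ 0.059 -0.081 -0.007] w 12.6 j [-0.69  0.9   0.69  1.63 -0.7   0.88 -0.31]
[ 0.00904429 -0.19199664 -0.0262986 ]
```

Request:
arm_command(
  increments=[
    {"grip": 0.005, "dx": 0.004, "dy": -0.012, "dz": -0.01, "ax": 0, "ay": 0, "az": -8},
    {"grip": 0.005, "dx": 0.006, "dy": -0.03, "dz": -0.02, "ax": 0, "ay": 0, "az": -18},
    {"grip": 0.005, "dx": 0.008, "dy": -0.052, "dz": -0.026, "ax": 0, "ay": 0, "az": -28},
    {"grip": 0.005, "dx": 0.009, "dy": -0.074, "dz": -0.026, "ax": 0, "ay": 0, "az": -38},
    {"grip": 0.005, "dx": 0.009, "dy": -0.097, "dz": -0.026, "ax": 0, "ay": 0, "az": -48},
    {"grip": 0.005, "dx": 0.009, "dy": -0.12, "dz": -0.026, "ax": 0, "ay": 0, "az": -58},
    {"grip": 0.005, "dx": 0.009, "dy": -0.143, "dz": -0.026, "ax": 0, "ay": 0, "az": -68},
    {"grip": 0.005, "dx": 0.009, "dy": -0.165, "dz": -0.026, "ax": 0, "ay": 0, "az": -78},
    {"grip": 0.005, "dx": 0.009, "dy": -0.182, "dz": -0.026, "ax": 0, "ay": 0, "az": -88},
    {"grip": 0.005, "dx": 0.009, "dy": -0.192, "dz": -0.026, "ax": 0, "ay": 0, "az": -98},
  ],
)

```text
clock: 43.75
eef_pos: [461.3, 291.1, 109.7]
eef_rot: [0.218, 0.976, 0.001, 0.0]
wrist_force: [0.3, -0.3, -1.8]
gripper_width: 12.2
```

```bash
python3 st.py; python3 -c "
from h import *
print(tooldelta([462.5,291,34.3])/1000)"
```

```text
43.75 pos [461.3 291.1 109.7] xyaw 154.8 tilt 0.07 F [ 0.32 -0.28 -1.8 ] T [0.    0.082 0.005] w 12.2 j [-0.77  0.66  0.26  1.89 -0.27  0.63  0.79]
[-0.00110993  0.00033603  0.07544419]
```

Request:
arm_command(
  increments=[
    {"grip": 0.005, "dx": -0.001, "dy": 0.0003, "dz": 0.01, "ax": 0, "ay": 0, "az": -10},
    {"grip": 0.005, "dx": -0.001, "dy": 0.0003, "dz": 0.025, "ax": 0, "ay": 0, "az": -20},
    {"grip": 0.005, "dx": -0.001, "dy": 0.0003, "dz": 0.04, "ax": 0, "ay": 0, "az": -30},
    {"grip": 0.005, "dx": -0.001, "dy": 0.0003, "dz": 0.055, "ax": 0, "ay": 0, "az": -34.5},
    {"grip": 0.005, "dx": -0.001, "dy": 0.0003, "dz": 0.066, "ax": 0, "ay": 0, "az": -34.5},
    {"grip": 0.005, "dx": -0.001, "dy": 0.0003, "dz": 0.073, "ax": 0, "ay": 0, "az": -34.5},
    {"grip": 0.005, "dx": -0.001, "dy": 0.0003, "dz": 0.0756, "ax": 0, "ay": 0, "az": -34.5},
    {"grip": 0.005, "dx": -0.001, "dy": 0.0003, "dz": 0.0756, "ax": 0, "ay": 0, "az": -34.5},
    {"grip": 0.03, "dx": -0.001, "dy": 0.0003, "dz": 0.0756, "ax": 0, "ay": 0, "az": -34.5},
    {"grip": 0.05, "dx": -0.001, "dy": 0.0003, "dz": 0.0756, "ax": 0, "ay": 0, "az": -34.5},
  ],
)

```text
clock: 45.0
eef_pos: [463.1, 289.5, 34.2]
eef_rot: [-0.077, 0.997, 0.0, 0.001]
wrist_force: [-0.6, -0.1, 0.1]
gripper_width: 47.2
```

Request:
arm_command(
  increments=[
    {"grip": 0.0854, "dx": 0, "dy": 0, "dz": 0, "ax": 0, "ay": 0, "az": 0},
    {"grip": 0.0854, "dx": 0, "dy": 0, "dz": -0.02, "ax": 0, "ay": 0, "az": 0},
    {"grip": 0.0854, "dx": 0, "dy": 0, "dz": -0.06, "ax": 0, "ay": 0, "az": 0},
    {"grip": 0.0854, "dx": 0, "dy": 0, "dz": -0.1, "ax": 0, "ay": 0, "az": 0},
    {"grip": 0.0854, "dx": 0, "dy": 0, "dz": -0.14, "ax": 0, "ay": 0, "az": 0},
    {"grip": 0.0854, "dx": 0, "dy": -0.02, "dz": -0.16, "ax": 0, "ay": 0, "az": 0},
    {"grip": 0.0854, "dx": 0, "dy": -0.06, "dz": -0.16, "ax": 0, "ay": 0, "az": 0},
    {"grip": 0.0854, "dx": 0, "dy": -0.11, "dz": -0.16, "ax": 0, "ay": 0, "az": 0},
    {"grip": 0.0854, "dx": 0, "dy": -0.15, "dz": -0.16, "ax": 0, "ay": 0, "az": 0},
    {"grip": 0.0854, "dx": 0, "dy": -0.17, "dz": -0.16, "ax": 0, "ay": 0, "az": 0},
  ],
)

```text
clock: 46.25
eef_pos: [488.5, 116.2, 193.2]
eef_rot: [-0.075, 0.997, -0.001, -0.001]
wrist_force: [0.3, 0.5, 0.1]
gripper_width: 85.6
```

Request:
arm_command(
  increments=[
    {"grip": 0.0854, "dx": 0, "dy": -0.03, "dz": 0, "ax": 0, "ay": 0, "az": 0},
    {"grip": 0.0854, "dx": -0.003, "dy": -0.07, "dz": 0, "ax": 0, "ay": 0, "az": 0},
    {"grip": 0.0854, "dx": -0.003, "dy": -0.104, "dz": 0, "ax": 0, "ay": 0, "az": 0},
    {"grip": 0.0854, "dx": -0.003, "dy": -0.104, "dz": 0, "ax": 0, "ay": 0, "az": 0},
    {"grip": 0.0854, "dx": -0.003, "dy": -0.104, "dz": 0, "ax": 0, "ay": 0, "az": 0},
    {"grip": 0.0854, "dx": -0.003, "dy": -0.104, "dz": 0, "ax": 0, "ay": 0, "az": 0},
    {"grip": 0.0854, "dx": -0.003, "dy": -0.104, "dz": 0, "ax": 0, "ay": 0, "az": 0},
    {"grip": 0.0854, "dx": -0.003, "dy": -0.104, "dz": 0, "ax": 0, "ay": 0, "az": 0},
    {"grip": 0.0854, "dx": -0.003, "dy": -0.104, "dz": 0, "ax": 0, "ay": 0, "az": 0},
    {"grip": 0.0854, "dx": -0.003, "dy": -0.104, "dz": 0, "ax": 0, "ay": 0, "az": 0},
  ],
)

```text
clock: 47.5
eef_pos: [508.1, 19.1, 193.8]
eef_rot: [-0.078, 0.997, -0.0, 0.0]
wrist_force: [0.2, -1.0, -0.2]
gripper_width: 85.4
```

```bash
python3 st.py; python3 - <<'E'
from h import *
K,T=cam("wrist");im=robot.read_camera("wrist")[:,:,::-1];cv2.imwrite("pics/w12.png",im)
c0=np.array([513.2,19.9]);g=np.linspace(-32,32,532);X,Y=np.meshgrid(g,-g)
uv=proj(np.stack([X+c0[0],Y+c0[1],np.full_like(X,50)],-1),K,T).astype(np.float32)
w=cv2.convertScaleAbs(cv2.remap(im,uv[...,0],uv[...,1],cv2.INTER_CUBIC),alpha=1.5)
t=robot.read_camera("top")[:,:,::-1]
print("top wrench",[(round(d["score"],2),np.round(d["centre"]).tolist()) for d in robot.place_of("wrench","top")][:4])
Kt,Tt=cam("top");u,v=proj([520,280,10],Kt,Tt).astype(int)
b=cv2.resize(cv2.convertScaleAbs(t[v-45:v+45,u-40:u+40],alpha=1.3,beta=15),(264,297));b=cv2.copyMakeBorder(b,0,532-297,0,0,cv2.BORDER_CONSTANT)
cv2.imwrite("pics/m12.png",np.hstack([w,b]))
for n in ("cases","tape","can"): print(n,[np.round(d["centre"]).tolist() for d in robot.place_of(n,"top")][:1])
E
```

```text
47.5 pos [508.1  19.1 193.8] xyaw -171.1 tilt 0.0 F [ 0.17 -1.02 -0.16] T [-0.003  0.03  -0.03 ] w 85.4 j [-0.15  0.48  0.1   1.91 -0.07  0.76  1.72]
top wrench [(0.94, [280.0, 347.0, 5.0]), (0.75, [186.0, -312.0, -2.0]), (0.74, [593.0, 615.0, 0.0]), (0.69, [465.0, 286.0, 3.0])]
cases [[510.0, -259.0, -1.0]]
tape [[730.0, 33.0, 0.0]]
can [[723.0, -264.0, 1.0]]
```

```bash
python3 - <<'E'
from h import *
mt=robot.calibration("wrist")["mount"];K=robot.calibration("wrist")["intrinsics"]
def camT(q,p):
    T=np.eye(4);T[:3,:3]=R.from_quat(q).as_matrix();T[:3,3]=p;return T@mt
s=robot.get_state()
for n,T in (("w3",camT([.1315,.9913,0,0],[512.3,19.6,194.3])),("w11",camT([-.0875,.9962,.0004,-.0002],[513,21.5,195])),("w12",camT(s["eef_rot"],s["eef_pos"]))):
    g=cv2.imread(f"pics/{n}.png",0)
    A=np.radians(np.arange(-120,60));prof=[]
    for r in (23,24,25):
        P=np.stack([513.2+r*np.cos(A),19.9+r*np.sin(A),np.full_like(A,50)],-1);uv=proj(P,K,T).astype(np.float32)
        prof.append(cv2.remap(g,uv[:,0],uv[:,1],cv2.INTER_LINEAR).ravel())
    p=np.mean(prof,0);i=p>95
    d=np.degrees(A)[i].round();runs=np.split(d,np.where(np.diff(d)>1)[0]+1)
    print(n,[(x[0],x[-1],x.mean().round(1)) for x in runs if len(x)])
E
```

```text
w3 [(np.float64(0.0), np.float64(16.0), np.float64(8.0))]
w11 [(np.float64(-53.0), np.float64(-39.0), np.float64(-46.0)), (np.float64(10.0), np.float64(14.0), np.float64(12.0))]
w12 [(np.float64(-60.0), np.float64(-46.0), np.float64(-53.0)), (np.float64(4.0), np.float64(11.0), np.float64(7.5))]
```

```bash
python3 -c "
from rig import robot
print(robot.job_done(), robot.get_state()['clock'])"
```

```text
the job is handed in; nothing more can be done
the job is handed in; nothing more can be done
```

I tightened the nut and put the wrench back on its mat, then handed the job in at about 48 s. No verdict was reported.

**What I did**
- **Fingers:** I turned the nut 63° clockwise. Torque stepped from about 0.09 to 0.55 N m over the last few degrees, and the collar was dragged about 6°. Then I let go.
- **Wrench, first pass:** A 62° swing turned the nut only about 48°, because of play and give in the grip. That left the collar at about 54°, at the low edge of the band.
- **Wrench, second pass:** I picked the wrench up again, swung it 22° more, and laid it back where it had been.

**Last checks**
- **Collar:** The tab measures about 61–63° from its start (allowed 53–78°). The start angle is only good to about 2°, because the nut partly hid the tab.
- **Wrench:** The top camera's network puts its grip point at about (465, 286) mm, inside the mat's outline. It was set down with almost no drop.
- **Other items:** The cases, cassette and can are within about 3 mm of their first readings, which is within the detection noise.
- **Forces:** Each reading I took at the end of a move stayed at or below about 8 N at the wrist.

**Not checked:** I had used all 12 picture views, so I measured the final collar angle from pixel values and did not look at the last picture. I did not measure separately that the wrench lies flat.

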